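# Load the drying tray and slide it over the slot into the bay

### The arm

A 6-joint arm with a two-finger parallel gripper is mounted at the origin on a cart in front of the work surface, level with it; the furniture and walls round the work are solid. World frame = base frame: x ahead of the robot, y to its left, z up, the work surface at z = 0. Lengths are in mm, angles in rad, forces in N, time in s.
With the tool pointing down it reaches from about 300 to 750 mm from the base axis. Payload 8.5 kg.
Tool frame: the origin (TCP) lies on the centre line of the jaws, within the pads' length; the fingertips stand 17 mm ahead of it and the grasp point (between the pads) lies 2 mm behind it; z points along the fingers, y is the line along which they close (so a half turn about z gives the same grasp; the last joint's range is limited). The gripper opens to 88 mm and grips with 3 to 60 N. Pads are 18 mm wide; open, the fingers measure 123 mm over their backs; the gripper's body (75 mm by 187 mm) begins 45 mm behind the grasp point.
Start: joints at [-1.411, 0.381, 1.297, -0, 1.464, -0.215], TCP at [201.341, -511.803, 255.748] pointing down, gripper open.
Joint ranges: [-3.11, 3.11], [-0.89, 2.33], [0.22, 2.48], [-1.42, 4.56], [0.17, 2.85], [-2.88, 2.88]. Speed limits (rad/s): [2.39, 2.39, 3.14, 3.14, 3.14, 3.14].

### API

Orientations are given as [roll, pitch, yaw] about the fixed x, y, z axes, in that order (R = Rz(yaw) Ry(pitch) Rx(roll)).
In Python, from rig import env, snapshot gives the robot as it stands.
- The arm moves only by the tool drive_tool, never from a script. Its argument "increments" is a list of rows, each a list of 2 entries, a list of its own where there are three numbers: the shift along the tool's x, y, z in m, then the turn about the tool's z in degrees. A call has 1 to 20 rows; each row is the pose to reach, as a shift and turn from the pose commanded when the call began, along the tool's axes at that moment; what a row does not reach only later rows make up. A row lasts 1/10 s, in which the tool goes at most 50 mm and 8.59 degrees, less where a joint would pass 70% of its speed; a pose out of reach is approached as far as the arm can. A call with a gripper value outside its range is refused whole. "jaw" is the finger opening in m, from 0 to 0.0881, set as the call begins (left out, the last holds). The fingers move at their own pace and stop on an object; "newtons" is the grip in N (left out, the last holds). Time passes only in rows, so rows that repeat a pose let the fingers close. It gives the time, the measured TCP pose, the force, the opening and the grip force at its end, in the units of the state.
- env.get_obs(): the state, without advancing time (a new reading comes with each control period).
- snapshot(name): name is "side" or "top" or "wrist"; returns a dict with "pixels" (384x512x3 uint8, red, green, blue), "fovy" (degrees; the focal length in pixels is half the picture's height over the tangent of half this angle, whatever the lens; pixels are square), "cx", "cy" (the principal point, pixels), "world_from_camera" (4x4, takes a point from camera to world coordinates); the wrist camera has in their place "hand_eye" (4x4, takes a point from camera to tool coordinates, whose origin is the TCP and whose axes are the flange's). Camera axes: x right, y down, z forward; pixel columns grow to the right and rows downward; lengths in mm; the calibration is good to about 2 mm. A picture is of the moment at which its call begins: read the wrist's pose just before it. There is no depth.
- env.job_done(): hands the job in; it is judged then, once.
The state is a dict: "time_s": time; "qpos": joint angles; "qvel": joint speeds; "joint_torque": joint torques, N m; "ee_pos": TCP position; "orientation": TCP orientation; "ft_force": force on the tool from outside, world axes, zero at the start; "ft_torque": the same for the moment, N m; "grip_width": finger opening in mm; "grip_force": force on a finger pad.
Only numpy, scipy, OpenCV 4.12 (cv2) and the standard library are available. Lean on these libraries where they do the work, as an engineer would, in place of code of your own. Each camera call takes 0.05 s, during which the arm holds its last target. There are 200 camera calls.

### The job

Lift the carton out of its sloping pocket and set it down flat in the middle of the small steel tray, never letting go of it in the air. Then slide the loaded tray along the station, over the slot between its two decks and under the clear roof, until it is fully home against the rear wall. The tray must stay level on the decks, not be lifted and not dip into the slot; leave everything else where it stands.

Things in the scene. Friction and masses are not known exactly. Their poses are not given: they have to be found in the camera images.
- station: Fixed drying station, aluminium and grey paint, base plate 372 x 136 mm. Origin: table level, middle of the slot; x along the tray's way into the bay (from right to left of the robot), z up. Loading deck: x -165 to -25 mm, 126 mm wide, top z = 40 mm, nothing above it. Slot 50 mm wide: x -25 to 25. Bay deck: x 25 to 190 mm, top z = 38 (2 mm lower). Rear wall (the stop): front face at x = 190, as high as the roof
- bay_mouth (a point): Middle of the bay deck's front edge (station x = 25, z = 38 mm); axes as the station's. Side guides run from here to the rear wall, 124 mm apart, tops 27 mm above the deck; their flared ends start about 142 mm apart, 2 mm ahead of the edge
- roof_edge (a point): Middle of the lower front edge of the clear roof, 152 mm above the bay deck, straight over its front edge. The roof is 164 mm wide, reaches from here to the rear wall, underside 190 mm and top 202 mm above the table; two posts carry it at station x 143 to 157, y +-70 to 82 mm. The tray goes 35 mm in behind this edge, so an upright gripper hits the roof: lean the tool back (to -x) by 35 to 45 degrees
- station_home (a point): Where the middle of the tray's underside comes when the tray stands home against the rear wall: on the bay deck, station x = 125 mm. Axes as the station's
- load_tray_center (a point): Centre of the loose bare steel tray, 13 mm above its underside: 130 mm along its x, 110 along y, 26 high, walls 4, floor 3 mm thick, 0.12 kg. Starts on the loading deck, +x end to the slot, up to 0.1 rad askew. Hardly more than twice as long as the slot is wide: with the carton's middle over about 20 mm off the tray's middle along x it tips into the slot
- carton_center (a point): Centre of the loose printed carton, 86 mm along its x, 54 along y, 40 along z, about 0.24 kg. Its z is normal to its broad face and points away from the pocket's floor; when it lies flat z is up. It starts in the pocket, x level, z leaning 30 degrees from vertical
- pocket (a point): The carton's centre when it lies in the pocket: 77 mm above the table. Axes are the holder's: z up, x level towards the raised side. The pocket's floor slopes 30 degrees, rising to +x, so the carton's broad face leans to -x, roughly to the robot's right. Pull the carton out square to that floor. The holder stands on the robot's side of the station at its right or its left end, the gel bottle at the other
- holder: Fixed grey plastic holder under the pocket; origin at table level, middle of its 100 x 98 mm base. Walls 14 mm high (square to the sloping floor) stand round the carton with 1 to 2 mm play: one at each short end, and corner lips along the long sides, which leave 63 mm of each long side open for a finger
- gel_bottle: Bystander: clear gel bottle, 77 mm diameter, 183 mm tall, origin at the centre of its foot
- vial_a: Bystander: standing vial with a screw cap, 23 mm diameter, 72 mm tall, origin at its foot
- vial_b: Bystander: standing vial with a screw cap, 23 mm diameter, 72 mm tall, origin at its foot
- forceps_b: Bystander: steel forceps, 133 x 18 x 9 mm, lying, origin at the centre of the underside
- cassette: Bystander: flat white test cassette, 72 x 24 x 9 mm, lying, origin at the centre of the underside

How it is judged:
By the outcome, as a careful person would: the job done as asked, in the order asked, and still so for the second after the job is handed in, with the robot touching nothing.
It also fails if it takes over 59 s, if anything falls off the work surface, if the arm or the gripper's body presses on something with over 40 N, if the wrist force passes 120 N, or if a joint passes its speed limit or range.

## Working session

There is one attempt and no reset: what is moved stays moved. The work goes in short steps, Python scripts to look and compute and a tool call to move; the robot and the scene stay as the last step left them, time stands still between calls to the robot, and variables do not carry over. Pictures are saved under pics/ and viewed, at most 10 in all, crops included, and the job is handed in when it is done.

Besides the shell and the picture viewer there is one more tool, called after ">>>" by a JSON object that holds its "fn" and its "kwargs". drive_tool: Moves the arm, as the interface text tells. Its arguments: {"type":"object","properties":{"increments":{"type":"array"},"jaw":{"type":"number"},"newtons":{"type":"number"}},"required":["increments"]}

```bash
ls; mkdir -p pics
python3 - <<'E'
from rig import env,snapshot
import cv2,numpy as np,pickle
o=env.get_obs();print(o)
for n in ["side","top","wrist"]:
    s=snapshot(n);pickle.dump(s,open(f'pics/{n}0.pkl','wb'))
    cv2.imwrite(f'pics/{n}0.png',s['pixels'][:,:,::-1])
    print(n,{k:(np.round(v,4).tolist() if not np.isscalar(v) else v) for k,v in s.items() if k!='pixels'})
a=[cv2.imread(f'pics/{n}0.png') for n in ["side","top"]]
E
```

```text
pics
{'time_s': 0.0, 'qpos': array([-1.41131776e+00,  3.81201752e-01,  1.29825651e+00,  4.10274944e-06,
        1.46360147e+00, -2.15307995e-01]), 'qvel': array([ 0.00176354, -0.00049601,  0.00010751, -0.00075967, -0.00146577,
        0.00020393]), 'joint_torque': array([ 5.29268509e-04, -4.37940967e+01, -2.24559063e+01,  7.13744480e-02,
        3.52547946e-02, -1.02332649e-04]), 'ee_pos': array([ 201.29360585, -511.56510339,  255.13609666]), 'orientation': array([-3.14016032e+00, -3.17423172e-04,  3.74785893e-01]), 'ft_force': array([-0.25703405, -0.18537847, -0.21799642]), 'ft_torque': array([ 0.03189454, -0.06060346, -0.00457014]), 'grip_force': 0.0, 'grip_width': 88.164017655819}
side {'fovy': 50.82477999933055, 'cx': 253.37841282359508, 'cy': 187.94088232703476, 'world_from_camera': [[0.7909, 0.2881, -0.5398, 1110.2397], [0.6117, -0.3525, 0.7082, -588.732], [0.0137, -0.8904, -0.4551, 566.4459], [0.0, 0.0, 0.0, 1.0]]}
top {'fovy': 56.135363726692475, 'cx': 257.185531915852, 'cy': 188.6117953049208, 'world_from_camera': [[0.009, -0.9919, 0.127, 467.9186], [-1.0, -0.0091, -0.0002, 86.4524], [0.0013, -0.127, -0.9919, 960.5209], [0.0, 0.0, 0.0, 1.0]]}
wrist {'fovy': 60.92558916813042, 'cx': 252.3377685975625, 'cy': 195.21121508334323, 'hand_eye': [[0.0004, -0.964, -0.266, 68.285], [1.0, 0.0006, -0.0007, 1.2655], [0.0008, -0.266, 0.964, -128.4193], [0.0, 0.0, 0.0, 1.0]]}
```

Run:
```python
import cv2
for n in ["top","side"]:
    i=cv2.imread(f'pics/{n}0.png');cv2.imwrite(f'pics/{n}0b.png',cv2.resize(i,(800,600),interpolation=cv2.INTER_CUBIC))
```

```text
(no output)
```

View pics/top0b.png

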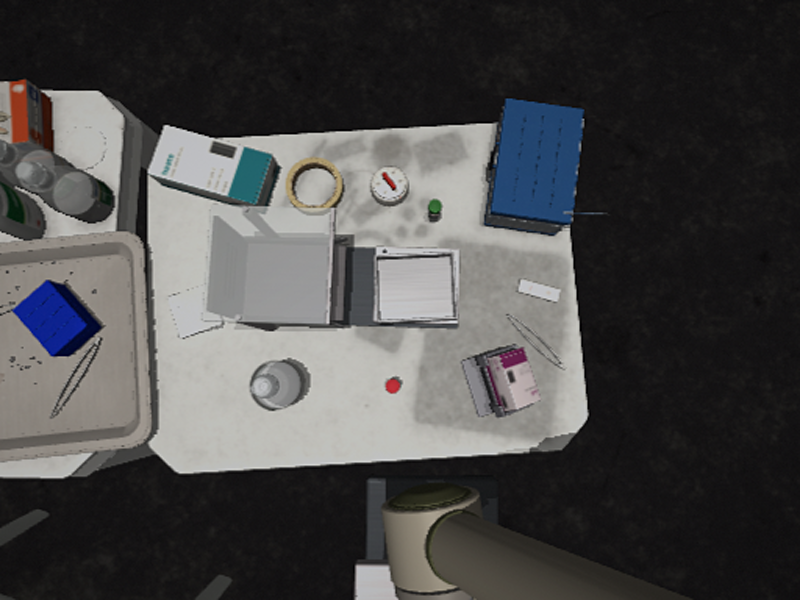

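View pics/side0b.png

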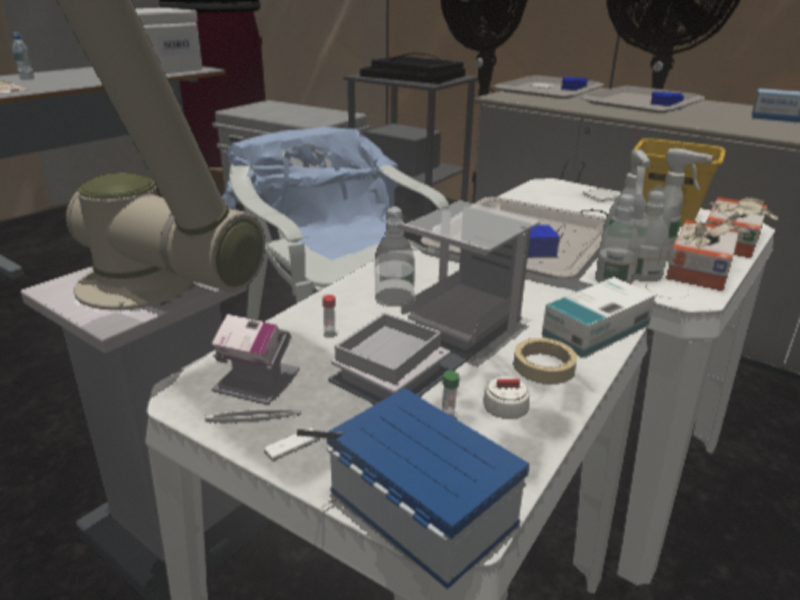

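The top view shows the station (loading deck with tray around (417,287), bay to the left), the carton in its holder at (510,380) on the right, the bottle at (278,383) and the red vial at (393,386). The side view agrees. The task needs tool lean, so first I'll check whether the turn entry takes three components.

>>> {"fn": "drive_tool", "kwargs": {"increments": [[[0,0,0],[0,3,0]]]}}

```text
validation failed for argument at $.in...
```

Run:
```python
import cv2
i=cv2.imread('pics/top0.png')
a=cv2.resize(i[125:225,125:305],(800,444),interpolation=cv2.INTER_CUBIC)
cv2.imwrite('pics/c1.png',a)
b=cv2.resize(i[170:290,280:390],(550,600),interpolation=cv2.INTER_CUBIC)
cv2.imwrite('pics/c2.png',b)
```

```text
(no output)
```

View pics/c1.png

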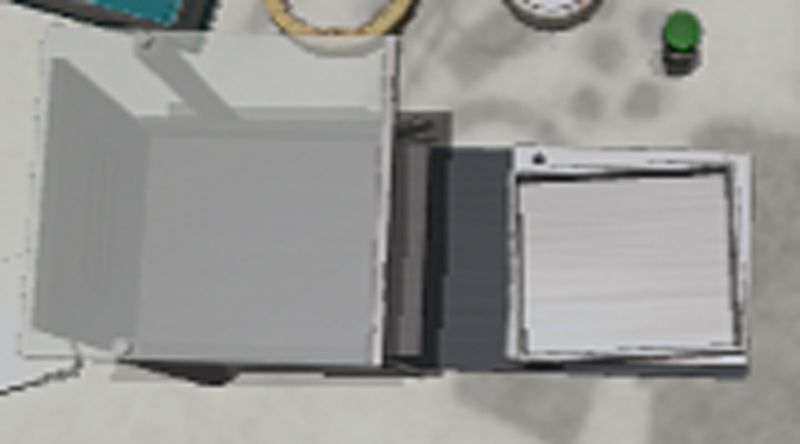

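View pics/c2.png

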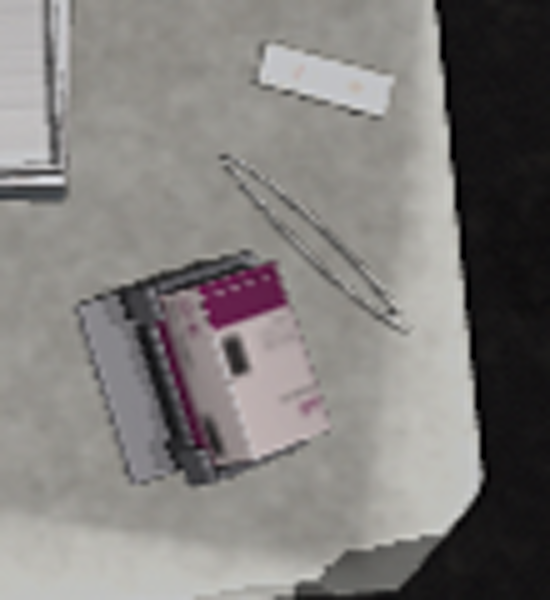

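The turn really is a scalar, so lean has to come from how the arm handles reach. First I'll fit the poses from the clicked corners. Crop c1 has the deck's right end at (748,372), its front edge near x≈440, the roof edge from (398,37) to (380,367), and the tray rim. Crop c2 has the carton's broad face at (200,290), (277,262), (328,430) and (222,466).

```bash
cat > h.py <<'E'
import numpy as np,cv2,pickle
from scipy.optimize import least_squares
from scipy.spatial.transform import Rotation as R
def proj(s,P,T=None):
    T=s['world_from_camera'] if T is None else T
    p=(np.atleast_2d(P)-T[:3,3])@T[:3,:3]
    f=s['pixels'].shape[0]/2/np.tan(np.radians(s['fovy'])/2)
    return p[:,:2]/p[:,2:]*f+[s['cx'],s['cy']]
def back(s,uv,z,T=None):
    T=s['world_from_camera'] if T is None else T
    f=s['pixels'].shape[0]/2/np.tan(np.radians(s['fovy'])/2)
    d=np.c_[(np.atleast_2d(uv)-[s['cx'],s['cy']])/f,np.ones(len(np.atleast_2d(uv)))]@T[:3,:3].T
    return T[:3,3]+d*((z-T[2,3])/d[:,2:])
def wristT(s,o):
    T=np.eye(4);T[:3,:3]=R.from_euler('xyz',o['orientation']).as_matrix();T[:3,3]=o['ee_pos'];return T@s['hand_eye']
def rz(a):return R.from_euler('z',a).as_matrix()
E
python3 - <<'E'
from h import *
t=pickle.load(open('pics/top0.pkl','rb'));sd=pickle.load(open('pics/side0.pkl','rb'))
c1=lambda u:np.array(u)/4.444+[125,125]
c2=lambda u:np.array(u)/5+[280,170]
np.set_printoptions(precision=1,suppress=True)
print('cart',back(t,c2([(200,290),(277,262),(328,430),(222,466)]),95)[:,:2])
S=[((25,82,190),(383,365)),((25,-82,202),(398,37)),((-165,63,40),(748,372)),((-25,-63,40),(445,150)),((-25,63,40),(436,372)),((190,82,202),(25,355)),((190,-82,202),(50,35))]
f=lambda q:(proj(t,np.array([a for a,_ in S])@rz(q[2]).T+[q[0],q[1],0])-c1([b for _,b in S])).ravel()
r=least_squares(f,[430,60,1.57],loss='soft_l1');print('station',r.x,r.fun.reshape(-1,2))
st=r.x
X,Y=65,55
for s,u,n in((t,c1([(508,362),(512,148),(752,152),(748,352)]),'top'),(sd,np.array([(385,318),(447,352),(373,395),(336,350)])/1.5625,'side')):
    print(n,back(s,u,66)[:,:2])
cl=[(-43,27,20),(-43,-27,20),(43,-27,20),(43,27,20)]
# holder x = carton y (up slope); carton x level
def cart(q):
    # y_h dir = z x x_h ; carton y = up-slope
    M=rz(q[2])@R.from_euler('y',-30,degrees=True).as_matrix()  # holder frame tilted, x up-slope,z leaning to -x
    # carton axes: x=-holder y , y= holder x
    C=np.c_[-M[:,1],M[:,0],M[:,2]];return C
u=c2([(200,290),(277,262),(328,430),(222,466)])
best=None
for y0 in (1.2,1.57,1.9):
  f=lambda q:(proj(t,np.array([(43,27,20),(43,-27,20),(-43,-27,20),(-43,27,20)])@cart(q).T+[q[0],q[1],77])-u).ravel()
  r=least_squares(f,[280,-110,y0]);print('carton',r.x,r.cost,r.fun.reshape(-1,2))
print('side proj carton',(proj(sd,np.array([(43,27,20),(43,-27,20),(-43,-27,20),(-43,27,20)])@cart(r.x).T+[r.x[0],r.x[1],77])*1.5625))
print('side tray exp / station', st)
E
```

```text
cart [[ 485.2  -64.7]
 [ 498.9 -101.8]
 [ 419.9 -124.4]
 [ 402.7  -74. ]]
station [ 602.1  160.5 -438.3] [[-1.4  2.3]
 [-1.7  0.1]
 [-1.4 -0.1]
 [14.  -0.2]
 [14.1 -1.9]
 [ 0.2  1.5]
 [ 0.5 -1.9]]
top [[537.3 130.4]
 [659.5 130. ]
 [658.4  -6.8]
 [544.2  -4.1]]
side [[555.8 110.4]
 [691.   88. ]
 [673.5 -62.4]
 [559.9 -10.9]]
carton [449.6 -81.9   1.8] 9.07297635035797 [[-1.3 -1.6]
 [ 0.1  0.3]
 [-1.7  1.8]
 [ 2.8 -0.4]]
carton [449.6 -81.9   1.8] 9.072976350351093 [[-1.3 -1.6]
 [ 0.1  0.3]
 [-1.7  1.8]
 [ 2.8 -0.4]]
carton [449.6 -81.9   1.8] 9.07297635035117 [[-1.3 -1.6]
 [ 0.1  0.3]
 [-1.7  1.8]
 [ 2.8 -0.4]]
side proj carton [[276.3 323. ]
 [258.5 354.3]
 [210.2 340.1]
 [228.6 310.3]]
side tray exp / station [ 602.1  160.5 -438.3]
```

>>> {"fn": "drive_tool", "kwargs": {"increments": [[[0,0,-0.05],0],[[0,0,-0.1],0],[[0,0,-0.15],0],[[0,0,-0.2],0],[[0,0,-0.25],0],[[0,0,-0.3],0],[[0,0,-0.35],0],[[0,0,-0.4],0],[[0,0,-0.45],0],[[0,0,-0.5],0],[[0,0,-0.55],0],[[0,0,-0.6],0],[[0,0,-0.65],0],[[0,0,-0.7],0],[[0,0,-0.7],0],[[0,0,-0.7],0]]}}

```text
time_s: 1.75
ee_pos: [159.5, -405.4, 666.9]
orientation: [3.125, 0.0, 0.375]
ft_force: [0.7, -0.7, 0.4]
grip_width: 88.1
grip_force: 0.0
```

```bash
python3 -c "
from rig import env
o=env.get_obs();print(o['qpos'].round(3),o['ee_pos'].round(1),o['orientation'].round(3),o['time_s'])"
```

```text
[-1.471  0.29   0.222  0.009  2.613 -0.268] [ 159.5 -405.4  666.9] [3.125 0.    0.375] 1.75
```

>>> {"fn": "drive_tool", "kwargs": {"increments": [[[0,0,0.0],0],[[0,0,0.0],0]]}}

```text
time_s: 1.95
ee_pos: [159.8, -406.3, 666.2]
orientation: [3.126, -0.0, 0.375]
ft_force: [-0.4, 0.1, -0.3]
grip_width: 88.0
grip_force: 0.0
```

>>> {"fn": "drive_tool", "kwargs": {"increments": [[[0,0,-0.3],0],[[0,0,-0.3],0],[[0,0,-0.3],0],[[0,0,-0.3],0],[[0,0,-0.3],0]]}}

```text
time_s: 2.45
ee_pos: [132.9, -337.7, 704.9]
orientation: [3.112, 0.0, 0.375]
ft_force: [-0.8, 0.6, -0.2]
grip_width: 88.0
grip_force: 0.0
```

```bash
python3 -c "
from rig import env
o=env.get_obs();print(o['qpos'].round(3),o['ee_pos'].round(1),o['orientation'].round(4),o['time_s'])"
```

```text
[-1.532  0.189  0.222  0.023  2.701 -0.315] [ 132.9 -337.7  704.9] [3.1116e+00 2.0000e-04 3.7460e-01] 2.45
```

Leaning works: each push past the reach limit tilts the tool a little, and the controller takes the tilted pose as its new command. I'll use that. Next I go over the carton and tray for a closer wrist view.

>>> {"fn": "drive_tool", "kwargs": {"increments": [[[0.035,-0.012,0.027],-5],[[0.07,-0.025,0.054],-10],[[0.104,-0.037,0.08],-15],[[0.138,-0.05,0.107],-20],[[0.173,-0.062,0.134],-25],[[0.208,-0.074,0.161],-30],[[0.242,-0.086,0.188],-35],[[0.277,-0.099,0.214],-40],[[0.311,-0.111,0.241],-45],[[0.346,-0.123,0.268],-50],[[0.38,-0.136,0.295],-55],[[0.415,-0.148,0.321],-60],[[0.45,-0.16,0.348],-65],[[0.484,-0.173,0.375],-68.5],[[0.484,-0.173,0.375],-68.5],[[0.484,-0.173,0.375],-68.5],[[0.484,-0.173,0.375],-68.5]]}}

```text
time_s: 4.15
ee_pos: [524.1, -11.5, 325.5]
orientation: [3.129, 0.028, 1.569]
ft_force: [0.6, 0.7, 0.1]
grip_width: 88.4
grip_force: 0.0
```

Run:
```python
from h import *
from rig import env,snapshot
o=env.get_obs();s=snapshot('wrist');print(o['qpos'].round(3),o['ee_pos'].round(1),o['orientation'].round(4),o['time_s'])
pickle.dump((s,o),open('pics/w1.pkl','wb'))
cv2.imwrite('pics/w1.png',cv2.resize(s['pixels'][:,:,::-1],(800,600),interpolation=cv2.INTER_CUBIC))
```

```text
[-0.237  0.288  1.236 -0.024  1.599 -0.236] [524.1 -11.5 325.5] [3.1294 0.028  1.5689] 4.15
```

View pics/w1.png

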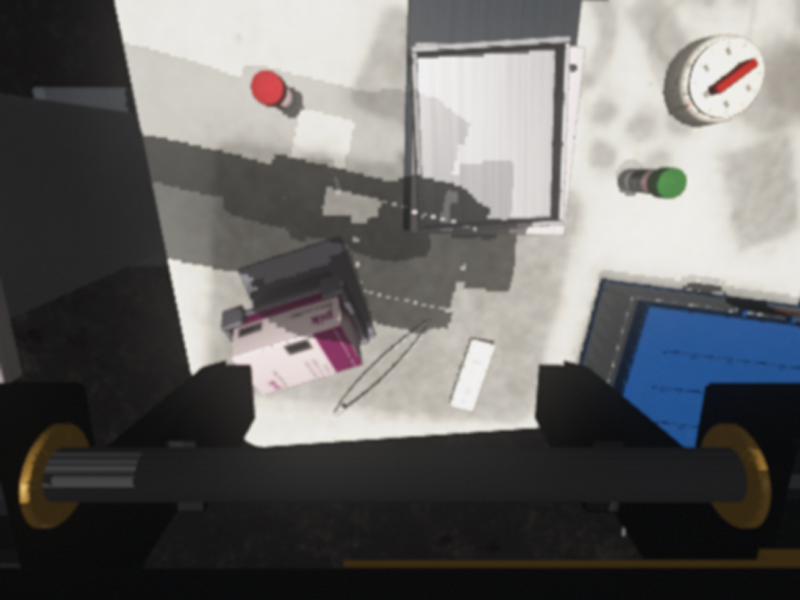

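The wrist view has the tray rim at roughly (412,45)–(580,40)–(563,232)–(405,230) and the carton at roughly (230,345)–(340,295)–(362,362)–(258,393). I'll enlarge both for corner picking.

Run:
```python
from h import *
s,o=pickle.load(open('pics/w1.pkl','rb'))
i=s['pixels'][:,:,::-1]
i=cv2.convertScaleAbs(i,alpha=1.3,beta=10)
a=cv2.resize(i[148:258,136:246],(440,440),interpolation=cv2.INTER_CUBIC) # scale4, off(136,148)
b=cv2.resize(i[15:160,255:377],None,fx=3,fy=3,interpolation=cv2.INTER_CUBIC) # scale3 off(255,15)
H=np.zeros((440,440+b.shape[1],3),np.uint8);H[:,:440]=a;H[:b.shape[0],440:]=b
cv2.imwrite('pics/w1c.png',H);print(H.shape)
```

```text
(440, 806, 3)
```

View pics/w1c.png

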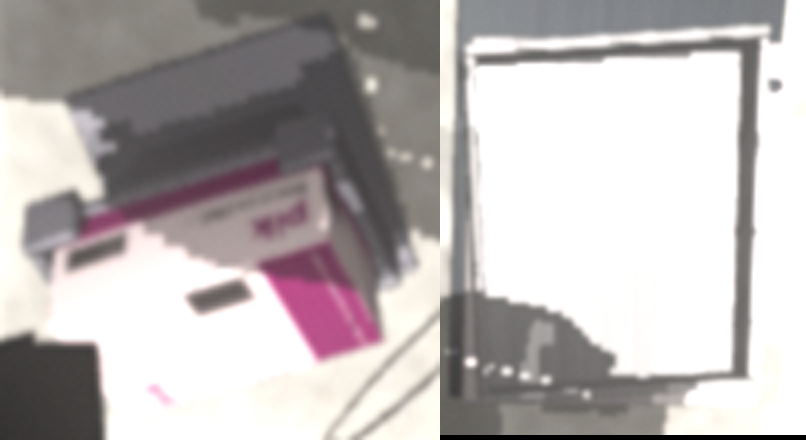

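Run:
```python
from h import *
np.set_printoptions(precision=1,suppress=True)
t=pickle.load(open('pics/top0.pkl','rb'))
s,o=pickle.load(open('pics/w1.pkl','rb'));T=wristT(s,o)
wc=lambda u:np.array(u)/4+[136,148]-.0
wt=lambda u:np.array(u)/3+[255,15]
p=back(s,wt([(317,40),(307,378),(35,52),(27,42),(330,28)]),66,T)[:,:2]
print('tray innerTR,BR,TL, outer TL,TR',p)
f=lambda q:((np.array([(61,-51),(-61,-51),(61,51),(65,55),(65,-55)])@rz(q[2])[:2,:2].T+q[:2])-p).ravel()
r=least_squares(f,[600,60,1.5]);print('tray',r.x.round(3),r.fun.reshape(-1,2))
b=back(s,wc([(70,98),(330,15),(410,265)]),4,T)[:,:2];d=b[1]-b[0];e=b[2]-b[1]
print('base',b,np.hypot(*d),np.arctan2(-d[0],d[1]),np.degrees(np.arctan2(d[1],d[0])),'edge2',np.hypot(*e),np.degrees(np.arctan2(e[1],e[0])))
# station refit
c1=lambda u:np.array(u)/4.444+[125,125]
S=[((25,82,190),(383,365)),((25,-82,202),(398,37)),((-165,63,40),(748,372)),((25,63,38),(436,372)),((190,82,202),(25,355)),((190,-82,202),(50,35))]
f=lambda q:(proj(t,np.array([a for a,_ in S])@rz(q[2]).T+[q[0],q[1],0])-c1([b for _,b in S])).ravel()
r=least_squares(f,[600,160,1.57],loss='soft_l1');print('station',r.x.round(3),r.fun.reshape(-1,2))
def C(q):
    M=rz(q[2])@R.from_euler('y',-30,degrees=True).as_matrix();return np.c_[-M[:,1],M[:,0],M[:,2]]
c2=lambda u:np.array(u)/5+[280,170]
A=np.array([(43,27,20),(43,-27,20)]);B=np.array([(43,-27,20),(-43,-27,20)])
f=lambda q:np.r_[(proj(s,A@C(q).T+[q[0],q[1],77],T)-wc([(330,237),(382,341)])).ravel(),(proj(t,B@C(q).T+[q[0],q[1],77])-c2([(277,262),(328,430)])).ravel()]
r=least_squares(f,[450,-82,1.8]);q=r.x;print('carton',q.round(3),r.fun.reshape(-1,2))
V=np.array([(x,y,z) for x in(-43,43) for y in(-27,27) for z in(-20,20)])
E=[(i,j) for i in range(8) for j in range(i) if (np.abs(V[i]-V[j])>0).sum()==1]
ims=[]
for S_,TT,(x0,y0,x1,y1) in((s,T,(125,148,245,268)),(t,None,(285,205,365,285))):
    k=400/(x1-x0);im=cv2.resize(S_['pixels'][y0:y1,x0:x1,::-1],(400,400),interpolation=cv2.INTER_CUBIC)
    P=((proj(S_,V@C(q).T+[q[0],q[1],77],TT)-[x0,y0]+0.5)*k).astype(int)
    for i,j in E: cv2.line(im,tuple(map(int,P[i])),tuple(map(int,P[j])),(0,255,0),1)
    ims.append(im)
cv2.imwrite('pics/ov.png',np.hstack(ims))
```

```text
tray innerTR,BR,TL, outer TL,TR [[644.  128. ]
 [651.6   7.7]
 [543.1 124. ]
 [540.2 127.3]
 [648.2 131.9]]
tray [597.1  65.1   1.6] [[ 1.1  0.6]
 [-0.4 -0.9]
 [ 0.  -0.6]
 [-1.3 -0. ]
 [ 0.6  0.9]]
base [[ 389.8  -43.7]
 [ 481.7  -14.8]
 [ 507.9 -106.5]] 96.25419761685907 -1.2657600372471742 17.47729198941504 edge2 95.43972824346528 -74.01139643192695
station [602.2 157.8   1.5] [[-0.1  2.3]
 [-0.6  0.1]
 [-0.4 -0.3]
 [-4.2 -2.5]
 [ 1.6  1.7]
 [ 1.6 -1.8]]
carton [451.2 -83.6   1.8] [[-0.4 -0.5]
 [-0.   0.9]
 [-0.3 -0.9]
 [-0.2  0.1]]
```

View pics/ov.png

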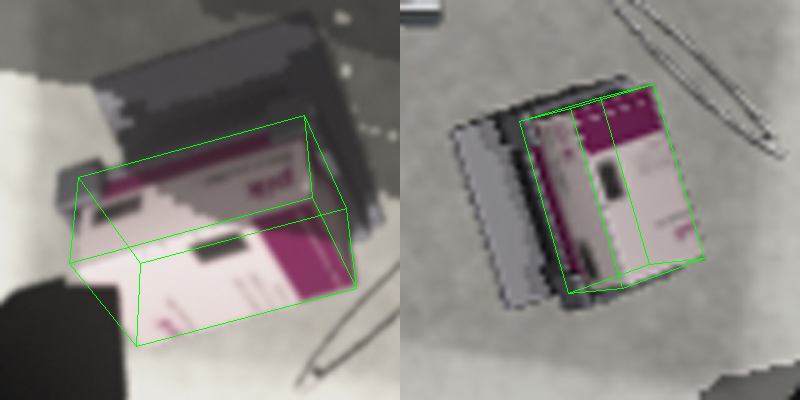

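>>> {"fn": "drive_tool", "kwargs": {"increments": [[[0.036,-0.03,-0.012],0],[[0.072,-0.06,-0.023],0],[[0.108,-0.089,-0.035],0],[[0.144,-0.119,-0.046],0],[[0.18,-0.148,-0.057],0],[[0.216,-0.178,-0.069],0],[[0.252,-0.208,-0.08],0],[[0.288,-0.237,-0.092],0],[[0.324,-0.267,-0.103],0],[[0.36,-0.297,-0.115],0],[[0.396,-0.326,-0.126],0],[[0.432,-0.356,-0.138],0],[[0.468,-0.386,-0.15],0],[[0.504,-0.415,-0.161],0],[[0.54,-0.445,-0.172],0],[[0.576,-0.475,-0.184],0],[[0.611,-0.504,-0.195],0],[[0.65,-0.504,-0.225],0]]}}

```text
time_s: 6.0
ee_pos: [15.4, 629.8, 511.2]
orientation: [3.131, 0.018, 1.573]
ft_force: [3.3, 73.8, 93.1]
grip_width: 88.0
grip_force: 0.0
```

```bash
cat > st.py <<'E'
from h import *
from rig import env
np.set_printoptions(precision=3,suppress=True)
def st():
    o=env.get_obs();M=R.from_euler('xyz',o['orientation']).as_matrix()
    print('t',o['time_s'],'q',o['qpos'],'p',o['ee_pos'].round(1));print('tool x,y,z rows\n',M.T)
    z=M[:,2];print('lean',np.degrees(np.arccos(-z[2])).round(1),'bearing',np.degrees(np.arctan2(z[1],z[0])).round(1));return o,M
if __name__=='__main__':st()
E
python3 st.py
```

```text
t 6.0 q [ 1.364  0.589  0.221 -0.02   2.348  1.348] p [ 15.4 629.8 511.2]
tool x,y,z rows
 [[-0.002  1.    -0.018]
 [ 1.     0.002  0.01 ]
 [ 0.011 -0.018 -1.   ]]
lean 1.2 bearing -60.3
```

>>> {"fn": "drive_tool", "kwargs": {"increments": [[[0,0,0],0]]}}

```text
time_s: 6.1
ee_pos: [18.1, 631.3, 504.2]
orientation: [3.134, 0.035, 1.571]
ft_force: [0.0, 1.4, -1.4]
grip_width: 88.1
grip_force: 0.0
```

>>> {"fn": "drive_tool", "kwargs": {"increments": [[[0.02,0,-0.015],0],[[0.05,0,-0.04],0],[[0.1,0,-0.08],0],[[0.2,0,-0.16],0],[[0.3,0,-0.24],0],[[0.4,0,-0.33],0],[[0.4,0,-0.33],0],[[0.4,0,-0.33],0],[[0.4,0,-0.33],0],[[0.4,0,-0.33],0]]}}

```text
time_s: 7.1
ee_pos: [12.2, 650.5, 495.3]
orientation: [3.13, -0.006, 1.571]
ft_force: [0.1, 0.0, -0.2]
grip_width: 88.1
grip_force: 0.0
```

```bash
python3 st.py
```

```text
t 7.1 q [ 1.374  0.613  0.222 -0.014  2.298  1.365] p [ 12.2 650.5 495.3]
tool x,y,z rows
 [[ 0.     1.     0.006]
 [ 1.    -0.     0.012]
 [ 0.012  0.006 -1.   ]]
lean 0.8 bearing 28.3
```

>>> {"fn": "drive_tool", "kwargs": {"increments": [[[0.4,0,-0.33],0]]}}

```text
time_s: 7.2
ee_pos: [11.5, 655.2, 495.9]
orientation: [3.129, -0.029, 1.571]
ft_force: [0.1, 0.3, -0.5]
grip_width: 88.0
grip_force: 0.0
```

>>> {"fn": "drive_tool", "kwargs": {"increments": [[[0.4,0,-0.33],0]]}}

```text
time_s: 7.3
ee_pos: [10.6, 659.3, 497.7]
orientation: [3.129, -0.053, 1.571]
ft_force: [-0.1, 0.5, 0.6]
grip_width: 87.9
grip_force: 0.0
```

>>> {"fn": "drive_tool", "kwargs": {"increments": [[[0.4,0,-0.33],0]]}}

```text
time_s: 7.4
ee_pos: [9.8, 662.6, 500.4]
orientation: [3.128, -0.076, 1.572]
ft_force: [-0.2, -0.1, -0.5]
grip_width: 87.8
grip_force: 0.0
```

>>> {"fn": "drive_tool", "kwargs": {"increments": [[[0.4,0,-0.33],0]]}}

```text
time_s: 7.5
ee_pos: [9.1, 665.4, 503.7]
orientation: [3.128, -0.099, 1.572]
ft_force: [-0.4, -0.2, 0.6]
grip_width: 88.1
grip_force: 0.0
```

>>> {"fn": "drive_tool", "kwargs": {"increments": [[[0.4,0,-0.33],0]]}}

```text
time_s: 7.6
ee_pos: [8.3, 667.6, 507.7]
orientation: [3.127, -0.123, 1.572]
ft_force: [0.6, 0.9, 0.3]
grip_width: 87.9
grip_force: 0.0
```

```bash
python3 st.py
```

```text
t 7.6 q [1.378 0.596 0.222 0.012 2.2   1.385] p [  8.3 667.6 507.7]
tool x,y,z rows
 [[-0.001  0.992  0.123]
 [ 1.    -0.     0.014]
 [ 0.014  0.123 -0.992]]
lean 7.1 bearing 83.4
```

>>> {"fn": "drive_tool", "kwargs": {"increments": [[[0.4,0,-0.25],0]]}}

```text
time_s: 7.7
ee_pos: [7.6, 673.4, 508.7]
orientation: [3.126, -0.148, 1.573]
ft_force: [0.4, 0.1, -0.1]
grip_width: 88.1
grip_force: 0.0
```

>>> {"fn": "drive_tool", "kwargs": {"increments": [[[0.4,0,-0.25],0]]}}

```text
time_s: 7.8
ee_pos: [7.0, 679.2, 508.7]
orientation: [3.126, -0.171, 1.573]
ft_force: [-0.8, 0.1, 0.6]
grip_width: 87.9
grip_force: 0.0
```

>>> {"fn": "drive_tool", "kwargs": {"increments": [[[0.4,0,-0.25],0]]}}

```text
time_s: 7.9
ee_pos: [6.5, 684.0, 510.3]
orientation: [3.126, -0.194, 1.573]
ft_force: [-0.1, 0.1, 0.1]
grip_width: 87.9
grip_force: 0.0
```

>>> {"fn": "drive_tool", "kwargs": {"increments": [[[0.4,0,-0.25],0]]}}

```text
time_s: 8.0
ee_pos: [5.9, 688.0, 513.3]
orientation: [3.126, -0.219, 1.574]
ft_force: [-0.0, 0.0, -0.5]
grip_width: 87.8
grip_force: 0.0
```

>>> {"fn": "drive_tool", "kwargs": {"increments": [[[0.4,0,-0.2],0]]}}

```text
time_s: 8.1
ee_pos: [5.2, 694.2, 514.7]
orientation: [3.125, -0.246, 1.574]
ft_force: [-0.2, 0.6, -0.4]
grip_width: 88.1
grip_force: 0.0
```

>>> {"fn": "drive_tool", "kwargs": {"increments": [[[0.4,0,-0.2],0]]}}

```text
time_s: 8.2
ee_pos: [4.7, 700.2, 515.6]
orientation: [3.125, -0.27, 1.574]
ft_force: [0.3, -0.4, -0.2]
grip_width: 87.8
grip_force: 0.0
```

>>> {"fn": "drive_tool", "kwargs": {"increments": [[[0.4,0,-0.15],0]]}}

```text
time_s: 8.3
ee_pos: [4.2, 708.4, 514.9]
orientation: [3.124, -0.297, 1.575]
ft_force: [0.7, -0.2, -0.8]
grip_width: 88.1
grip_force: 0.0
```

>>> {"fn": "drive_tool", "kwargs": {"increments": [[[0.4,0,-0.15],0]]}}

```text
time_s: 8.4
ee_pos: [3.8, 716.2, 514.0]
orientation: [3.124, -0.321, 1.575]
ft_force: [-0.1, 0.1, -0.4]
grip_width: 87.7
grip_force: 0.0
```

>>> {"fn": "drive_tool", "kwargs": {"increments": [[[0.4,0,-0.15],0]]}}

```text
time_s: 8.5
ee_pos: [3.3, 723.0, 514.9]
orientation: [3.123, -0.347, 1.576]
ft_force: [-0.2, -0.3, -0.3]
grip_width: 88.2
grip_force: 0.0
```

>>> {"fn": "drive_tool", "kwargs": {"increments": [[[0.4,0,-0.15],0]]}}

```text
time_s: 8.6
ee_pos: [2.9, 728.7, 517.2]
orientation: [3.123, -0.374, 1.576]
ft_force: [-0.3, -0.2, 0.1]
grip_width: 88.3
grip_force: 0.0
```

>>> {"fn": "drive_tool", "kwargs": {"increments": [[[0.4,0,-0.12],0]]}}

```text
time_s: 8.7
ee_pos: [2.4, 735.7, 518.7]
orientation: [3.122, -0.402, 1.577]
ft_force: [-0.4, 0.4, -0.3]
grip_width: 88.1
grip_force: 0.0
```

>>> {"fn": "drive_tool", "kwargs": {"increments": [[[0.4,0,-0.12],0]]}}

```text
time_s: 8.8
ee_pos: [2.0, 742.2, 520.0]
orientation: [3.122, -0.428, 1.578]
ft_force: [0.9, -0.4, -0.7]
grip_width: 88.2
grip_force: 0.0
```

>>> {"fn": "drive_tool", "kwargs": {"increments": [[[0.4,0,-0.12],0]]}}

```text
time_s: 8.9
ee_pos: [1.6, 747.8, 522.8]
orientation: [3.121, -0.454, 1.578]
ft_force: [-0.2, 0.2, -0.4]
grip_width: 88.1
grip_force: 0.0
```

>>> {"fn": "drive_tool", "kwargs": {"increments": [[[0.4,0,-0.12],0]]}}

```text
time_s: 9.0
ee_pos: [1.2, 752.4, 526.7]
orientation: [3.121, -0.482, 1.579]
ft_force: [-0.7, -0.4, -0.2]
grip_width: 88.3
grip_force: 0.0
```

```bash
python3 st.py
```

```text
t 9.0 q [1.392 0.605 0.222 0.068 1.835 1.423] p [  1.2 752.4 526.7]
tool x,y,z rows
 [[-0.007  0.886  0.463]
 [ 1.    -0.002  0.018]
 [ 0.017  0.463 -0.886]]
lean 27.6 bearing 87.9
```

>>> {"fn": "drive_tool", "kwargs": {"increments": [[[0.4,0,-0.1],0]]}}

```text
time_s: 9.1
ee_pos: [0.8, 757.7, 530.5]
orientation: [3.12, -0.51, 1.58]
ft_force: [-0.1, -0.3, -0.6]
grip_width: 88.2
grip_force: 0.0
```

>>> {"fn": "drive_tool", "kwargs": {"increments": [[[0.4,0,-0.1],0]]}}

```text
time_s: 9.2
ee_pos: [0.4, 762.4, 534.3]
orientation: [3.12, -0.537, 1.58]
ft_force: [0.2, -0.1, -0.0]
grip_width: 87.6
grip_force: 0.0
```

>>> {"fn": "drive_tool", "kwargs": {"increments": [[[0.015,0,0],0],[[0,0,0],0]]}}

```text
time_s: 9.4
ee_pos: [0.4, 762.3, 533.0]
orientation: [3.12, -0.533, 1.58]
ft_force: [-0.0, 0.3, -0.7]
grip_width: 88.0
grip_force: 0.0
```

```bash
cat > fit.py <<'E'
from st import *
t=pickle.load(open('pics/top0.pkl','rb'))
s,o1=pickle.load(open('pics/w1.pkl','rb'));T=wristT(s,o1)
def C(y):
    M=rz(y)@R.from_euler('y',-30,degrees=True).as_matrix();return np.c_[-M[:,1],M[:,0],M[:,2]]
wc=lambda u:np.array(u)/4+[136,148];wt=lambda u:np.array(u)/3+[255,15];c1=lambda u:np.array(u)/4.444+[125,125];c2=lambda u:np.array(u)/5+[280,170]
A=np.array([(43,27,20),(43,-27,20)]);B=np.array([(43,-27,20),(-43,-27,20)])
f=lambda q:np.r_[(proj(s,A@C(q[2]).T+[q[0],q[1],77],T)-wc([(330,237),(382,341)])).ravel(),(proj(t,B@C(q[2]).T+[q[0],q[1],77])-c2([(277,262),(328,430)])).ravel()]
carton=least_squares(f,[450,-82,1.8]).x
p=back(s,wt([(317,40),(307,378),(35,52),(27,42),(330,28)]),66,T)[:,:2]
f=lambda q:((np.array([(61,-51),(-61,-51),(61,51),(65,55),(65,-55)])@rz(q[2])[:2,:2].T+q[:2])-p).ravel()
tray=least_squares(f,[600,60,1.5]).x
S=[((25,82,190),(383,365)),((25,-82,202),(398,37)),((-165,63,40),(748,372)),((190,82,202),(25,355)),((190,-82,202),(50,35))]
f=lambda q:(proj(t,np.array([a for a,_ in S])@rz(q[2]).T+[q[0],q[1],0])-c1([b for _,b in S])).ravel()
station=least_squares(f,[600,160,1.57],loss='soft_l1').x
def plan(P,ydir=None):
    """delta in tool axes (m) to P and turn (deg) bringing tool y nearest to +-ydir"""
    o,M=st();d=M.T@(np.array(P)-o['ee_pos'])/1000;print('shift',d)
    if ydir is not None:
        v=M.T@ydir;
        for k in(1,-1):print('turn',np.degrees(np.arctan2(-k*v[0],k*v[1])).round(1),'z-comp',v[2].round(3))
E
python3 - <<'E'
from fit import *
print(carton,tray,station)
Cm=C(carton[2]);Cm2=C(np.radians(106.5));print(Cm[:,1],Cm2[:,1])
c=np.array([*carton[:2],77])
plan(c+Cm[:,2]*5,C(1.85)[:,1]); plan(c+Cm[:,2]*150)
E
```

```text
[451.187 -83.626   1.844] [597.137  65.093   1.621] [603.091 158.556   1.546]
[-0.233  0.834  0.5  ] [-0.246  0.83   0.5  ]
t 9.4 q [1.393 0.604 0.223 0.075 1.785 1.425] p [  0.4 762.3 533. ]
tool x,y,z rows
 [[-0.008  0.861  0.508]
 [ 1.    -0.002  0.019]
 [ 0.017  0.508 -0.861]]
lean 30.6 bearing 88.1
shift [-0.964  0.444 -0.034]
turn -103.3 z-comp -0.012
turn 76.7 z-comp -0.012
t 9.4 q [1.393 0.604 0.223 0.075 1.785 1.425] p [  0.4 762.3 533. ]
tool x,y,z rows
 [[-0.008  0.861  0.508]
 [ 1.    -0.002  0.019]
 [ 0.017  0.508 -0.861]]
lean 30.6 bearing 88.1
shift [-0.96   0.466 -0.178]
```

>>> {"fn": "drive_tool", "kwargs": {"increments": [[[-0.011,0.01,-0.006],0],[[-0.036,0.033,-0.019],0],[[-0.069,0.063,-0.037],0],[[-0.102,0.092,-0.054],0],[[-0.135,0.122,-0.071],0],[[-0.167,0.152,-0.089],0],[[-0.2,0.181,-0.106],0],[[-0.233,0.211,-0.123],0],[[-0.266,0.241,-0.14],0],[[-0.298,0.271,-0.158],0],[[-0.333,0.3,-0.173],0],[[-0.37,0.325,-0.183],0],[[-0.41,0.342,-0.19],0],[[-0.455,0.353,-0.191],0],[[-0.5,0.363,-0.19],0],[[-0.545,0.373,-0.189],0],[[-0.59,0.383,-0.188],0],[[-0.625,0.391,-0.187],0],[[-0.65,0.397,-0.186],0],[[-0.66,0.4,-0.186],0]]}}

```text
time_s: 11.4
ee_pos: [402.6, 97.1, 364.3]
orientation: [3.122, -0.535, 1.577]
ft_force: [-0.2, -0.0, 0.6]
grip_width: 88.1
grip_force: 0.0
```

Run:
```python
from fit import *
Cm=C(carton[2])
c=np.array([*carton[:2],77])
plan(c+Cm[:,2]*110,C(1.85)[:,1])
```

```text
t 11.4 q [-0.353  0.057  1.51   0.513  1.736 -0.309] p [402.6  97.1 364.3]
tool x,y,z rows
 [[-0.005  0.86   0.51 ]
 [ 1.    -0.004  0.017]
 [ 0.016  0.51  -0.86 ]]
lean 30.7 bearing 88.2
shift [-0.299  0.061  0.047]
turn -103.5 z-comp -0.009
turn 76.5 z-comp -0.009
```

>>> {"fn": "drive_tool", "kwargs": {"increments": [[[-0.02,0.004,0.003],6],[[-0.055,0.011,0.009],14],[[-0.095,0.019,0.015],22],[[-0.14,0.029,0.022],30.5],[[-0.185,0.038,0.029],39],[[-0.225,0.046,0.035],47.5],[[-0.26,0.053,0.041],56],[[-0.283,0.058,0.044],64.5],[[-0.294,0.06,0.046],72],[[-0.299,0.061,0.047],76.5],[[-0.299,0.061,0.047],76.5],[[-0.299,0.061,0.047],76.5]]}}

```text
time_s: 12.6
ee_pos: [466.9, -134.4, 174.2]
orientation: [-2.624, -0.139, 0.205]
ft_force: [-0.2, -0.6, -0.3]
grip_width: 88.1
grip_force: 0.0
```

Run:
```python
from fit import *
from rig import snapshot
Cm=C(carton[2])
c=np.array([*carton[:2],77])
plan(c+Cm[:,2]*5,C(1.85)[:,1])
o=env.get_obs();s=snapshot('wrist');T=wristT(s,o);pickle.dump((s,o),open('pics/w2.pkl','wb'))
V=np.array([(x,y,z) for x in(-43,43) for y in(-27,27) for z in(-20,20)])
P=(proj(s,V@Cm.T+c,T)+.5)*1.5625;im=cv2.resize(s['pixels'][:,:,::-1],(800,600),interpolation=cv2.INTER_CUBIC)
for i in range(8):
  for j in range(i):
    if (np.abs(V[i]-V[j])>0).sum()==1: cv2.line(im,tuple(map(int,P[i])),tuple(map(int,P[j])),(0,255,0),1)
cv2.imwrite('pics/w2.png',im)
```

```text
t 12.6 q [-0.725  0.456  1.537  0.404  1.515  0.505] p [ 466.9 -134.4  174.2]
tool x,y,z rows
 [[ 0.97   0.202  0.139]
 [ 0.244 -0.837 -0.49 ]
 [ 0.017  0.509 -0.86 ]]
lean 30.6 bearing 88.0
shift [-0.018  0.001  0.104]
turn -179.7 z-comp -0.01
turn 0.3 z-comp -0.01
```

View pics/w2.png

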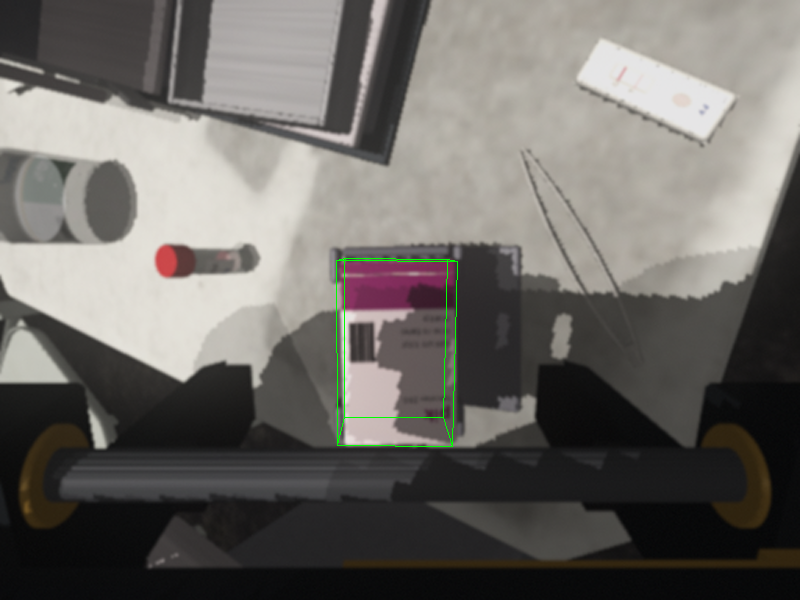

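>>> {"fn": "drive_tool", "kwargs": {"increments": [[[-0.003,0,0.015],0.3],[[-0.008,0,0.045],0.3],[[-0.013,0.001,0.075],0.3],[[-0.016,0.001,0.092],0.3],[[-0.018,0.001,0.1],0.3],[[-0.018,0.001,0.104],0.3],[[-0.018,0.001,0.104],0.3]]}}

```text
time_s: 13.35
ee_pos: [451.6, -86.3, 81.7]
orientation: [-2.623, -0.136, 0.198]
ft_force: [-0.1, -0.1, -0.4]
grip_width: 88.1
grip_force: 0.0
```

>>> {"fn": "drive_tool", "kwargs": {"increments": [[[0,0,0],0],[[0,0,0],0],[[0,0,0],0],[[0,0,0],0],[[0,0,0],0],[[0,0,0],0],[[0,0,0],0]], "jaw": 0.03, "newtons": 25}}

```text
time_s: 14.05
ee_pos: [451.3, -86.4, 81.4]
orientation: [-2.623, -0.135, 0.198]
ft_force: [-0.7, -0.4, 3.5]
grip_width: 54.1
grip_force: 24.8
```

>>> {"fn": "drive_tool", "kwargs": {"increments": [[[0.001,0,-0.005],0],[[0.002,0,-0.015],0],[[0.004,0,-0.028],0],[[0.006,0,-0.042],0],[[0.009,0,-0.059],0],[[0.013,-0.01,-0.085],0],[[0.018,-0.03,-0.12],0],[[0.024,-0.053,-0.16],0],[[0.029,-0.068,-0.182],0],[[0.03,-0.073,-0.19],0]]}}

```text
time_s: 15.05
ee_pos: [460.0, -116.3, 287.4]
orientation: [-2.626, -0.138, 0.198]
ft_force: [-0.2, -0.2, -3.1]
grip_width: 54.0
grip_force: 24.8
```

Run:
```python
from fit import *
plan([180,-590,480])
```

```text
t 15.05 q [-0.707  0.314  1.401  0.418  1.758  0.638] p [ 460.  -116.3  287.4]
tool x,y,z rows
 [[ 0.971  0.195  0.138]
 [ 0.238 -0.84  -0.488]
 [ 0.02   0.507 -0.862]]
lean 30.5 bearing 87.7
shift [-0.338  0.237 -0.412]
```

Run:
```python
from fit import *
plan([145,-400,460])
```

```text
t 15.05 q [-0.707  0.314  1.401  0.418  1.758  0.638] p [ 460.  -116.3  287.4]
tool x,y,z rows
 [[ 0.971  0.195  0.138]
 [ 0.238 -0.84  -0.488]
 [ 0.02   0.507 -0.862]]
lean 30.5 bearing 87.7
shift [-0.338  0.079 -0.299]
```

>>> {"fn": "drive_tool", "kwargs": {"increments": [[[-0.008,0.002,-0.007],0],[[-0.027,0.006,-0.024],0],[[-0.057,0.013,-0.05],0],[[-0.09,0.021,-0.08],0],[[-0.124,0.029,-0.11],0],[[-0.158,0.037,-0.14],0],[[-0.192,0.045,-0.17],0],[[-0.226,0.053,-0.2],0],[[-0.26,0.061,-0.23],0],[[-0.29,0.068,-0.257],0],[[-0.315,0.074,-0.279],0],[[-0.331,0.077,-0.293],0],[[-0.338,0.079,-0.299],0]]}}

```text
time_s: 16.35
ee_pos: [143.2, -401.9, 456.3]
orientation: [-2.619, -0.136, 0.195]
ft_force: [1.0, 0.4, -3.1]
grip_width: 53.8
grip_force: 24.8
```

Run:
```python
from fit import *
o,M=st()
for b,e in((-73,44),(-73,35)):
    b,e=np.radians([b,e]);print(M.T@np.array([np.cos(b)*np.cos(e),np.sin(b)*np.cos(e),np.sin(e)]))
```

```text
t 16.35 q [-1.53   0.305  0.942  0.06   2.43  -0.155] p [ 143.2 -401.9  456.3]
tool x,y,z rows
 [[ 0.972  0.192  0.135]
 [ 0.234 -0.837 -0.494]
 [ 0.018  0.512 -0.859]]
lean 30.8 bearing 87.9
[ 0.166  0.282 -0.945]
[ 0.16   0.428 -0.889]
```

>>> {"fn": "drive_tool", "kwargs": {"increments": [[[0.002,0.015,-0.012],0],[[0.006,0.039,-0.031],0],[[0.01,0.062,-0.05],0],[[0.013,0.081,-0.065],0],[[0.015,0.096,-0.077],0],[[0.017,0.108,-0.087],0],[[0.019,0.116,-0.094],0]]}}

```text
time_s: 17.05
ee_pos: [189.6, -543.0, 482.1]
orientation: [-2.619, -0.136, 0.198]
ft_force: [-0.5, 0.9, -3.1]
grip_width: 53.9
grip_force: 24.8
```

```bash
python3 st.py
```

```text
t 17.05 q [-1.469  0.681  0.227  0.187  2.762  0.022] p [ 189.6 -543.   482.1]
tool x,y,z rows
 [[ 0.971  0.195  0.135]
 [ 0.236 -0.836 -0.495]
 [ 0.017  0.513 -0.858]]
lean 30.9 bearing 88.1
```

>>> {"fn": "drive_tool", "kwargs": {"increments": [[[0.004,0.026,-0.015],0]]}}

```text
time_s: 17.15
ee_pos: [179.4, -527.5, 495.8]
orientation: [-2.544, -0.14, 0.196]
ft_force: [0.1, 0.5, -2.9]
grip_width: 54.0
grip_force: 24.8
```

>>> {"fn": "drive_tool", "kwargs": {"increments": [[[0.04,0.35,-0.19],0]]}}

```text
time_s: 17.25
ee_pos: [179.8, -533.9, 486.7]
orientation: [-2.53, -0.142, 0.194]
ft_force: [0.3, -0.1, -1.8]
grip_width: 53.7
grip_force: 24.9
```

>>> {"fn": "drive_tool", "kwargs": {"increments": [[[0.04,0.35,-0.19],0]]}}

```text
time_s: 17.35
ee_pos: [181.4, -543.2, 470.7]
orientation: [-2.498, -0.145, 0.191]
ft_force: [-0.0, -0.4, -3.1]
grip_width: 53.7
grip_force: 24.9
```

>>> {"fn": "drive_tool", "kwargs": {"increments": [[[0.04,0.35,-0.19],0]]}}

```text
time_s: 17.45
ee_pos: [182.9, -551.7, 455.9]
orientation: [-2.471, -0.148, 0.188]
ft_force: [-0.6, -0.4, -3.2]
grip_width: 53.8
grip_force: 24.9
```

>>> {"fn": "drive_tool", "kwargs": {"increments": [[[0.04,0.35,-0.19],0]]}}

```text
time_s: 17.55
ee_pos: [184.3, -559.4, 441.9]
orientation: [-2.447, -0.151, 0.186]
ft_force: [-0.2, -0.4, -2.2]
grip_width: 53.9
grip_force: 24.9
```

```bash
python3 st.py
```

```text
t 17.55 q [-1.476  0.772  0.224  0.197  2.846  0.021] p [ 184.3 -559.4  441.9]
tool x,y,z rows
 [[ 0.972  0.183  0.151]
 [ 0.237 -0.737 -0.633]
 [-0.005  0.65  -0.76 ]]
lean 40.6 bearing 90.4
```

>>> {"fn": "drive_tool", "kwargs": {"increments": [[[-0.002,0.012,0.009],0],[[-0.006,0.04,0.031],0],[[-0.011,0.074,0.058],0],[[-0.016,0.106,0.083],0],[[-0.02,0.132,0.103],0],[[-0.023,0.148,0.116],0],[[-0.023,0.148,0.116],0]]}}

```text
time_s: 18.25
ee_pos: [196.4, -597.1, 254.8]
orientation: [-2.443, -0.151, 0.185]
ft_force: [-0.4, 0.4, -2.6]
grip_width: 53.5
grip_force: 24.9
```

```bash
python3 st.py
```

```text
t 18.25 q [-1.465  0.852  0.578  0.097  2.419 -0.086] p [ 196.4 -597.1  254.8]
tool x,y,z rows
 [[ 0.972  0.182  0.151]
 [ 0.236 -0.735 -0.636]
 [-0.005  0.653 -0.757]]
lean 40.8 bearing 90.4
```

>>> {"fn": "drive_tool", "kwargs": {"increments": [[[0.002,0.009,-0.012],0],[[0.004,0.018,-0.024],0],[[0.006,0.023,-0.032],0]]}}

```text
time_s: 18.55
ee_pos: [207.9, -634.3, 270.9]
orientation: [-2.453, -0.151, 0.187]
ft_force: [-0.4, -0.4, -2.1]
grip_width: 53.6
grip_force: 24.9
```

>>> {"fn": "drive_tool", "kwargs": {"increments": [[[0.003,0.012,-0.016],0]]}}

```text
time_s: 18.65
ee_pos: [211.5, -644.1, 273.0]
orientation: [-2.454, -0.151, 0.186]
ft_force: [13.8, -57.2, 20.3]
grip_width: 53.7
grip_force: 24.8
```

>>> {"fn": "drive_tool", "kwargs": {"increments": [[[0.003,0.012,-0.016],0]]}}

```text
time_s: 18.75
ee_pos: [212.7, -645.5, 268.0]
orientation: [-2.454, -0.153, 0.184]
ft_force: [-0.1, -0.0, -3.6]
grip_width: 53.7
grip_force: 24.9
```

>>> {"fn": "drive_tool", "kwargs": {"increments": [[[0.06,0.24,-0.32],0]]}}

```text
time_s: 18.85
ee_pos: [215.4, -649.3, 266.4]
orientation: [-2.479, -0.156, 0.183]
ft_force: [-0.2, -0.4, -2.3]
grip_width: 53.6
grip_force: 24.9
```

>>> {"fn": "drive_tool", "kwargs": {"increments": [[[0.06,0.24,-0.32],0]]}}

```text
time_s: 18.95
ee_pos: [217.9, -652.3, 263.5]
orientation: [-2.496, -0.159, 0.18]
ft_force: [0.4, 0.3, -2.4]
grip_width: 54.1
grip_force: 24.9
```

```bash
python3 st.py
```

```text
t 18.95 q [-1.451  0.995  0.221  0.168  2.575 -0.002] p [ 217.9 -652.3  263.5]
tool x,y,z rows
 [[ 0.971  0.177  0.158]
 [ 0.237 -0.769 -0.594]
 [ 0.017  0.614 -0.789]]
lean 37.9 bearing 88.4
```

```bash
cat >> fit.py <<'E'
Mg=R.from_euler('xyz',[-2.623,-.135,.198]).as_matrix();REL=Mg.T@C(1.85)
def ctilt():
    o,M=st();D=M@REL;z=D[:,2];print('carton z',z,'tilt deg',np.degrees(np.arccos(z[2])).round(2),'toward',np.degrees(np.arctan2(z[1],z[0])).round(0),'carton x bearing',np.degrees(np.arctan2(D[1,0],D[0,0])).round(1));return o,M,D
E
python3 -c "
from fit import *
ctilt()"
```

```text
t 18.95 q [-1.451  0.995  0.221  0.168  2.575 -0.002] p [ 217.9 -652.3  263.5]
tool x,y,z rows
 [[ 0.971  0.177  0.158]
 [ 0.237 -0.769 -0.594]
 [ 0.017  0.614 -0.789]]
lean 37.9 bearing 88.4
carton z [ 0.138 -0.587  0.798] tilt deg 37.08 toward -77.0 carton x bearing 15.9
```

>>> {"fn": "drive_tool", "kwargs": {"increments": [[[0.06,0.27,-0.3],0]]}}

```text
time_s: 19.05
ee_pos: [220.8, -656.5, 257.5]
orientation: [-2.513, -0.162, 0.178]
ft_force: [0.3, -0.1, -3.6]
grip_width: 54.1
grip_force: 24.9
```

>>> {"fn": "drive_tool", "kwargs": {"increments": [[[0.06,0.27,-0.3],0]]}}

```text
time_s: 19.15
ee_pos: [223.4, -660.7, 251.3]
orientation: [-2.529, -0.166, 0.175]
ft_force: [0.2, -0.3, -2.8]
grip_width: 53.5
grip_force: 24.9
```

>>> {"fn": "drive_tool", "kwargs": {"increments": [[[0.06,0.27,-0.3],0]]}}

```text
time_s: 19.25
ee_pos: [225.6, -664.7, 246.5]
orientation: [-2.545, -0.169, 0.172]
ft_force: [-0.0, 0.0, -2.8]
grip_width: 53.7
grip_force: 24.9
```

>>> {"fn": "drive_tool", "kwargs": {"increments": [[[0.06,0.27,-0.3],0]]}}

```text
time_s: 19.35
ee_pos: [227.5, -668.4, 242.9]
orientation: [-2.563, -0.173, 0.17]
ft_force: [-0.1, -0.4, -2.0]
grip_width: 53.8
grip_force: 24.9
```

>>> {"fn": "drive_tool", "kwargs": {"increments": [[[0.06,0.29,-0.28],0]]}}

```text
time_s: 19.45
ee_pos: [229.9, -673.0, 237.6]
orientation: [-2.582, -0.177, 0.167]
ft_force: [0.0, -0.6, -2.8]
grip_width: 54.1
grip_force: 24.9
```

>>> {"fn": "drive_tool", "kwargs": {"increments": [[[0.06,0.29,-0.28],0]]}}

```text
time_s: 19.55
ee_pos: [232.0, -677.4, 232.4]
orientation: [-2.599, -0.181, 0.165]
ft_force: [0.7, -0.5, -2.3]
grip_width: 54.0
grip_force: 24.9
```

>>> {"fn": "drive_tool", "kwargs": {"increments": [[[0.06,0.29,-0.28],0]]}}

```text
time_s: 19.65
ee_pos: [233.7, -681.7, 228.7]
orientation: [-2.618, -0.185, 0.162]
ft_force: [0.2, 0.5, -3.3]
grip_width: 53.7
grip_force: 24.9
```

>>> {"fn": "drive_tool", "kwargs": {"increments": [[[0.06,0.29,-0.28],0]]}}

```text
time_s: 19.75
ee_pos: [235.0, -685.8, 226.1]
orientation: [-2.638, -0.189, 0.16]
ft_force: [0.0, 0.5, -2.1]
grip_width: 53.4
grip_force: 24.9
```

```bash
python3 -c "
from fit import *
ctilt()"
```

```text
t 19.75 q [-1.451  1.02   0.222  0.217  2.404  0.035] p [ 235.  -685.8  226.1]
tool x,y,z rows
 [[ 0.97   0.156  0.188]
 [ 0.229 -0.85  -0.474]
 [ 0.085  0.503 -0.86 ]]
lean 30.7 bearing 80.4
carton z [ 0.07  -0.481  0.874] tilt deg 29.07 toward -82.0 carton x bearing 13.7
```

>>> {"fn": "drive_tool", "kwargs": {"increments": [[[-0.08,0.29,-0.26],0]]}}

```text
time_s: 19.85
ee_pos: [222.2, -694.6, 221.4]
orientation: [-2.658, -0.193, 0.161]
ft_force: [0.2, 0.4, -2.6]
grip_width: 53.6
grip_force: 24.9
```

>>> {"fn": "drive_tool", "kwargs": {"increments": [[[-0.08,0.29,-0.26],0]]}}

```text
time_s: 19.95
ee_pos: [206.1, -703.8, 215.9]
orientation: [-2.676, -0.195, 0.157]
ft_force: [-0.6, -0.3, -3.8]
grip_width: 53.7
grip_force: 24.9
```

>>> {"fn": "drive_tool", "kwargs": {"increments": [[[-0.08,0.29,-0.26],0]]}}

```text
time_s: 20.05
ee_pos: [192.0, -711.9, 211.8]
orientation: [-2.696, -0.198, 0.154]
ft_force: [0.2, 0.1, -3.2]
grip_width: 53.8
grip_force: 24.9
```

>>> {"fn": "drive_tool", "kwargs": {"increments": [[[-0.08,0.29,-0.26],0]]}}

```text
time_s: 20.15
ee_pos: [179.1, -719.3, 209.0]
orientation: [-2.716, -0.2, 0.153]
ft_force: [0.3, -0.7, -2.4]
grip_width: 54.2
grip_force: 24.9
```

>>> {"fn": "drive_tool", "kwargs": {"increments": [[[-0.08,0.3,-0.23],0]]}}

```text
time_s: 20.25
ee_pos: [167.5, -727.2, 204.2]
orientation: [-2.738, -0.202, 0.152]
ft_force: [-0.9, 0.1, -2.4]
grip_width: 53.4
grip_force: 24.9
```

>>> {"fn": "drive_tool", "kwargs": {"increments": [[[-0.08,0.3,-0.23],0]]}}

```text
time_s: 20.35
ee_pos: [156.4, -734.6, 199.3]
orientation: [-2.759, -0.204, 0.152]
ft_force: [-0.3, -0.4, -3.0]
grip_width: 53.6
grip_force: 24.9
```

>>> {"fn": "drive_tool", "kwargs": {"increments": [[[-0.08,0.3,-0.23],0]]}}

```text
time_s: 20.45
ee_pos: [145.5, -741.5, 195.8]
orientation: [-2.781, -0.206, 0.152]
ft_force: [0.3, -0.5, -2.6]
grip_width: 54.1
grip_force: 24.9
```

>>> {"fn": "drive_tool", "kwargs": {"increments": [[[-0.08,0.3,-0.23],0]]}}

```text
time_s: 20.55
ee_pos: [134.7, -748.0, 193.6]
orientation: [-2.803, -0.207, 0.151]
ft_force: [-0.5, -0.1, -2.9]
grip_width: 54.4
grip_force: 24.9
```

```bash
python3 -c "
from fit import *
ctilt()"
```

```text
t 20.55 q [-1.59   1.042  0.222  0.172  2.242 -0.123] p [ 134.7 -748.   193.6]
tool x,y,z rows
 [[ 0.968  0.148  0.205]
 [ 0.21  -0.922 -0.325]
 [ 0.141  0.357 -0.923]]
lean 22.6 bearing 68.4
carton z [ 0.014 -0.339  0.941] tilt deg 19.84 toward -88.0 carton x bearing 11.9
```

>>> {"fn": "drive_tool", "kwargs": {"increments": [[[-0.2,0.265,-0.3],0]]}}

```text
time_s: 20.65
ee_pos: [112.6, -752.9, 196.9]
orientation: [-2.822, -0.207, 0.153]
ft_force: [-0.5, 0.3, -2.7]
grip_width: 53.9
grip_force: 24.9
```

>>> {"fn": "drive_tool", "kwargs": {"increments": [[[-0.2,0.265,-0.3],0]]}}

```text
time_s: 20.75
ee_pos: [88.3, -757.5, 202.0]
orientation: [-2.844, -0.206, 0.152]
ft_force: [-0.2, 0.2, -3.0]
grip_width: 53.7
grip_force: 24.9
```

>>> {"fn": "drive_tool", "kwargs": {"increments": [[[-0.2,0.265,-0.3],0]]}}

```text
time_s: 20.85
ee_pos: [65.8, -761.1, 207.0]
orientation: [-2.866, -0.205, 0.152]
ft_force: [-0.3, 0.0, -2.2]
grip_width: 53.7
grip_force: 24.9
```

>>> {"fn": "drive_tool", "kwargs": {"increments": [[[-0.2,0.265,-0.28],0]]}}

```text
time_s: 20.95
ee_pos: [44.1, -764.6, 210.9]
orientation: [-2.887, -0.204, 0.152]
ft_force: [0.2, 0.3, -2.5]
grip_width: 54.0
grip_force: 24.9
```

>>> {"fn": "drive_tool", "kwargs": {"increments": [[[-0.2,0.265,-0.26],0]]}}

```text
time_s: 21.05
ee_pos: [23.0, -768.0, 213.4]
orientation: [-2.909, -0.202, 0.153]
ft_force: [0.2, 0.1, -2.7]
grip_width: 53.8
grip_force: 24.9
```

>>> {"fn": "drive_tool", "kwargs": {"increments": [[[-0.2,0.265,-0.25],0]]}}

```text
time_s: 21.15
ee_pos: [2.7, -771.1, 215.2]
orientation: [-2.93, -0.199, 0.153]
ft_force: [0.2, -0.4, -3.6]
grip_width: 53.6
grip_force: 24.9
```

```bash
python3 -c "
from fit import *
ctilt()"
```

```text
t 21.15 q [-1.755  1.006  0.222  0.138  2.176 -0.295] p [   2.7 -771.1  215.2]
tool x,y,z rows
 [[ 0.969  0.15   0.198]
 [ 0.19  -0.96  -0.205]
 [ 0.159  0.237 -0.959]]
lean 16.6 bearing 56.1
carton z [-0.003 -0.22   0.975] tilt deg 12.71 toward -91.0 carton x bearing 10.9
```

>>> {"fn": "drive_tool", "kwargs": {"increments": [[[-0.035,0.38,-0.25],0]]}}

```text
time_s: 21.25
ee_pos: [2.0, -776.0, 216.0]
orientation: [-2.955, -0.195, 0.15]
ft_force: [0.8, -0.1, -3.1]
grip_width: 53.7
grip_force: 24.9
```

>>> {"fn": "drive_tool", "kwargs": {"increments": [[[-0.035,0.38,-0.25],0]]}}

```text
time_s: 21.35
ee_pos: [6.7, -780.5, 217.7]
orientation: [-2.979, -0.193, 0.154]
ft_force: [1.0, -0.4, -2.5]
grip_width: 53.6
grip_force: 24.9
```

>>> {"fn": "drive_tool", "kwargs": {"increments": [[[-0.035,0.38,-0.25],0]]}}

```text
time_s: 21.45
ee_pos: [9.1, -784.7, 220.7]
orientation: [-3.004, -0.19, 0.156]
ft_force: [-0.5, -0.6, -1.7]
grip_width: 53.9
grip_force: 24.9
```

>>> {"fn": "drive_tool", "kwargs": {"increments": [[[-0.035,0.38,-0.22],0]]}}

```text
time_s: 21.55
ee_pos: [10.6, -789.7, 222.6]
orientation: [-3.03, -0.187, 0.157]
ft_force: [0.0, -0.5, -3.0]
grip_width: 53.6
grip_force: 24.9
```

>>> {"fn": "drive_tool", "kwargs": {"increments": [[[-0.035,0.38,-0.22],0]]}}

```text
time_s: 21.65
ee_pos: [11.4, -794.4, 224.6]
orientation: [-3.055, -0.184, 0.157]
ft_force: [-0.5, 0.3, -2.7]
grip_width: 53.6
grip_force: 24.9
```

>>> {"fn": "drive_tool", "kwargs": {"increments": [[[-0.035,0.38,-0.22],0]]}}

```text
time_s: 21.75
ee_pos: [11.8, -798.7, 227.9]
orientation: [-3.08, -0.181, 0.157]
ft_force: [-0.2, -0.4, -2.8]
grip_width: 53.9
grip_force: 24.9
```

>>> {"fn": "drive_tool", "kwargs": {"increments": [[[-0.035,0.38,-0.22],0]]}}

```text
time_s: 21.85
ee_pos: [12.1, -802.8, 232.5]
orientation: [-3.105, -0.178, 0.157]
ft_force: [0.3, 0.4, -3.1]
grip_width: 53.8
grip_force: 24.9
```

```bash
python3 -c "
from fit import *
ctilt()"
```

```text
t 21.85 q [-1.748  0.977  0.222  0.174  2.029 -0.267] p [  12.1 -802.8  232.5]
tool x,y,z rows
 [[ 0.972  0.153  0.177]
 [ 0.162 -0.986 -0.036]
 [ 0.169  0.063 -0.984]]
lean 10.4 bearing 20.5
carton z [-0.013 -0.048  0.999] tilt deg 2.87 toward -105.0 carton x bearing 9.5
```

>>> {"fn": "drive_tool", "kwargs": {"increments": [[[-0.035,0.38,-0.2],0]]}}

```text
time_s: 21.95
ee_pos: [12.5, -807.3, 236.5]
orientation: [-3.132, -0.174, 0.156]
ft_force: [-0.4, 1.1, -3.3]
grip_width: 53.9
grip_force: 24.9
```

>>> {"fn": "drive_tool", "kwargs": {"increments": [[[0,0,0],0]]}}

```text
time_s: 22.05
ee_pos: [12.4, -807.2, 237.0]
orientation: [-3.132, -0.174, 0.157]
ft_force: [-0.1, -0.4, -2.9]
grip_width: 54.2
grip_force: 24.9
```

```bash
cat >> fit.py <<'E'
def turned(M,D,a):
    return R.from_rotvec(M[:,2]*np.radians(a)).as_matrix()@D
E
python3 -c "
from fit import *
o,M,D=ctilt()
for a in (0,3,6,9):print(a,turned(M,D,a)[:,2],np.degrees(np.arctan2(*turned(M,D,a)[1::-1,0])))
print('carton centre in tool', Mg.T@(np.array([*carton[:2],77])-[451.3,-86.4,81.4]))
"
```

```text
t 22.05 q [-1.749  0.972  0.222  0.178  2.009 -0.264] p [  12.4 -807.2  237. ]
tool x,y,z rows
 [[ 0.973  0.154  0.173]
 [ 0.158 -0.987 -0.009]
 [ 0.17   0.036 -0.985]]
lean 10.0 bearing 12.1
carton z [-0.014 -0.022  1.   ] tilt deg 1.47 toward -122.0 carton x bearing 9.3
0 [-0.014 -0.022  1.   ] 9.286614228152438
3 [-0.013 -0.03   0.999] 6.323540648341717
6 [-0.013 -0.038  0.999] 3.360983470591683
9 [-0.013 -0.047  0.999] 0.39919681105035304
carton centre in tool [-0.162 -0.192  5.197]
```

>>> {"fn": "drive_tool", "kwargs": {"increments": [[[-0.035,0.38,-0.2],0]]}}

```text
time_s: 22.15
ee_pos: [12.7, -811.2, 239.7]
orientation: [3.128, -0.172, 0.156]
ft_force: [0.7, -0.3, -2.7]
grip_width: 53.7
grip_force: 24.9
```

>>> {"fn": "drive_tool", "kwargs": {"increments": [[[-0.002,0.02,-0.01],0]]}}

```text
time_s: 22.25
ee_pos: [12.8, -813.3, 242.9]
orientation: [3.114, -0.17, 0.156]
ft_force: [0.6, 0.5, -3.3]
grip_width: 53.7
grip_force: 24.9
```

```bash
python3 -c "
from fit import *
ctilt();plan([596,65,260])
"
```

```text
t 22.25 q [-1.749  0.964  0.222  0.185  1.979 -0.261] p [  12.8 -813.3  242.9]
tool x,y,z rows
 [[ 0.974  0.153  0.169]
 [ 0.151 -0.988  0.027]
 [ 0.172 -0.001 -0.985]]
lean 9.9 bearing -0.3
carton z [-0.015  0.015  1.   ] tilt deg 1.22 toward 136.0 carton x bearing 8.9
t 22.25 q [-1.749  0.964  0.222  0.185  1.979 -0.261] p [  12.8 -813.3  242.9]
tool x,y,z rows
 [[ 0.974  0.153  0.169]
 [ 0.151 -0.988  0.027]
 [ 0.172 -0.001 -0.985]]
lean 9.9 bearing -0.3
shift [ 0.705 -0.779  0.082]
```

>>> {"fn": "drive_tool", "kwargs": {"increments": [[[0.007,-0.008,0.001],0],[[0.025,-0.027,0.003],0],[[0.049,-0.055,0.006],0],[[0.079,-0.087,0.009],0],[[0.109,-0.121,0.013],0],[[0.139,-0.153,0.016],0],[[0.169,-0.187,0.02],0],[[0.199,-0.22,0.023],0],[[0.229,-0.253,0.027],0],[[0.259,-0.286,0.03],0],[[0.289,-0.319,0.034],0],[[0.319,-0.352,0.037],0],[[0.349,-0.386,0.041],0],[[0.379,-0.418,0.044],0],[[0.409,-0.452,0.048],0],[[0.439,-0.485,0.051],0],[[0.469,-0.518,0.054],0],[[0.495,-0.547,0.057],0],[[0.515,-0.569,0.06],0],[[0.525,-0.58,0.061],0]]}}

```text
time_s: 24.25
ee_pos: [447.4, -157.1, 257.3]
orientation: [3.115, -0.172, 0.159]
ft_force: [-1.0, -0.4, -2.7]
grip_width: 53.7
grip_force: 24.9
```

```bash
python3 -c "
from fit import *
ctilt();plan([596,65,180])
"
```

```text
t 24.25 q [-0.641  0.183  1.591  0.111  1.231  0.743] p [ 447.4 -157.1  257.3]
tool x,y,z rows
 [[ 0.973  0.156  0.171]
 [ 0.153 -0.988  0.026]
 [ 0.173  0.001 -0.985]]
lean 9.9 bearing 0.4
carton z [-0.017  0.013  1.   ] tilt deg 1.22 toward 141.0 carton x bearing 9.1
t 24.25 q [-0.641  0.183  1.591  0.111  1.231  0.743] p [ 447.4 -157.1  257.3]
tool x,y,z rows
 [[ 0.973  0.156  0.171]
 [ 0.153 -0.988  0.026]
 [ 0.173  0.001 -0.985]]
lean 9.9 bearing 0.4
shift [ 0.166 -0.199  0.102]
```

>>> {"fn": "drive_tool", "kwargs": {"increments": [[[0.008,-0.01,0.002],1],[[0.028,-0.034,0.01],3],[[0.056,-0.067,0.025],5],[[0.086,-0.103,0.045],6],[[0.116,-0.139,0.066],6],[[0.141,-0.169,0.085],6],[[0.158,-0.189,0.097],6],[[0.166,-0.199,0.102],6],[[0.166,-0.199,0.102],6],[[0.166,-0.199,0.102],6]]}}

```text
time_s: 25.25
ee_pos: [595.3, 62.1, 179.9]
orientation: [3.134, -0.173, 0.05]
ft_force: [0.7, -0.2, -3.6]
grip_width: 53.9
grip_force: 24.9
```

Run:
```python
from fit import *
from rig import snapshot
o,M,D=ctilt();plan([596,65,70])
s=snapshot('wrist');T=wristT(s,o)
im=cv2.resize(s['pixels'][:,:,::-1],(800,600),interpolation=cv2.INTER_CUBIC)
Z=rz(tray[2])
def box(V,Rm,c,col):
    P=(proj(s,V@Rm.T+c,T)+.5)*1.5625
    for i in range(8):
      for j in range(i):
        if (np.abs(V[i]-V[j])>0).sum()==1: cv2.line(im,tuple(map(int,P[i])),tuple(map(int,P[j])),col,1)
B=lambda a,b,c:np.array([(x,y,z) for x in(-a,a) for y in(-b,b) for z in(-c,c)],float)
box(B(65,55,13),Z,[*tray[:2],53],(0,255,0))
cc=o['ee_pos']+M@[0,0,5.2];box(B(43,27,20),D,cc,(0,0,255))
cv2.imwrite('pics/w3.png',im)
```

```text
t 25.25 q [-0.101  0.464  1.402  0.02   1.103  1.414] p [595.3  62.1 179.9]
tool x,y,z rows
 [[ 0.984  0.049  0.172]
 [ 0.048 -0.999  0.008]
 [ 0.172  0.001 -0.985]]
lean 9.9 bearing 0.2
carton z [-0.015 -0.003  1.   ] tilt deg 0.89 toward -169.0 carton x bearing 3.0
t 25.25 q [-0.101  0.464  1.402  0.02   1.103  1.414] p [595.3  62.1 179.9]
tool x,y,z rows
 [[ 0.984  0.049  0.172]
 [ 0.048 -0.999  0.008]
 [ 0.172  0.001 -0.985]]
lean 9.9 bearing 0.2
shift [-0.018 -0.004  0.108]
```

View pics/w3.png

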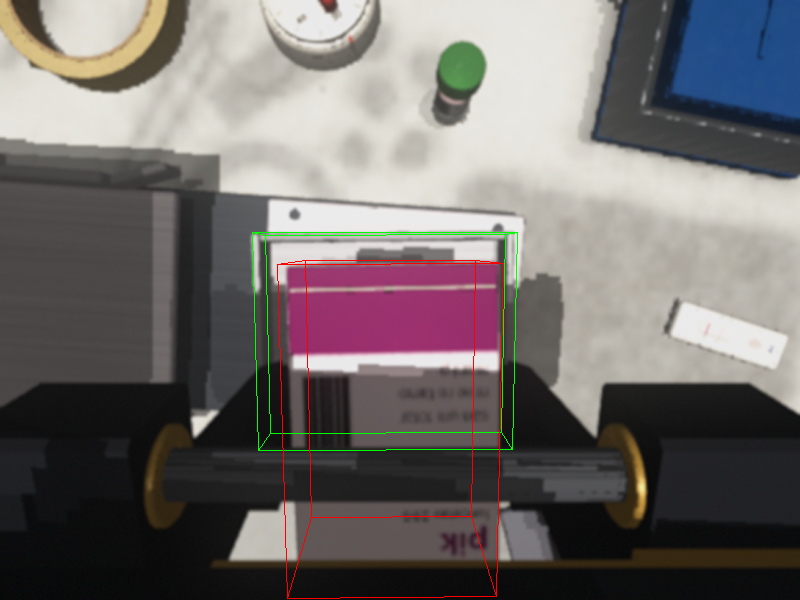

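>>> {"fn": "drive_tool", "kwargs": {"increments": [[[-0.003,-0.001,0.012],0],[[-0.007,-0.002,0.042],0],[[-0.012,-0.003,0.072],0],[[-0.016,-0.004,0.093],0],[[-0.017,-0.004,0.102],0],[[-0.018,-0.004,0.106],0],[[-0.018,-0.004,0.107],0],[[-0.018,-0.004,0.108],0]]}}

```text
time_s: 26.1
ee_pos: [596.8, 65.8, 71.0]
orientation: [3.134, -0.174, 0.05]
ft_force: [-1.1, -0.4, -1.9]
grip_width: 54.0
grip_force: 24.9
```

>>> {"fn": "drive_tool", "kwargs": {"increments": [[[0,0,0.001],0],[[0,0,0.001],0]]}}

```text
time_s: 26.3
ee_pos: [596.6, 66.1, 69.3]
orientation: [3.134, -0.173, 0.05]
ft_force: [0.3, 0.3, -2.4]
grip_width: 53.9
grip_force: 24.9
```

>>> {"fn": "drive_tool", "kwargs": {"increments": [[[0,0,0.001],0],[[0,0,0.001],0]]}}

```text
time_s: 26.5
ee_pos: [596.5, 66.2, 67.9]
orientation: [3.134, -0.172, 0.05]
ft_force: [-0.7, -0.6, -3.3]
grip_width: 53.8
grip_force: 24.9
```

>>> {"fn": "drive_tool", "kwargs": {"increments": [[[0,0,0.001],0],[[0,0,0.001],0]]}}

```text
time_s: 26.7
ee_pos: [596.7, 66.2, 67.6]
orientation: [3.134, -0.173, 0.05]
ft_force: [-4.0, 0.0, 5.0]
grip_width: 53.7
grip_force: 24.9
```

>>> {"fn": "drive_tool", "kwargs": {"increments": [[[0,0,0.001],0],[[0,0,0.001],0]]}}

```text
time_s: 26.9
ee_pos: [596.7, 66.1, 67.6]
orientation: [3.134, -0.173, 0.05]
ft_force: [-9.9, -1.3, 13.6]
grip_width: 53.5
grip_force: 25.0
```

>>> {"fn": "drive_tool", "kwargs": {"increments": [[[0,0,-0.002],0],[[0,0,-0.002],0],[[0,0,-0.002],0],[[0,0,-0.002],0]], "jaw": 0.068}}

```text
time_s: 27.3
ee_pos: [596.6, 66.1, 67.7]
orientation: [3.134, -0.172, 0.05]
ft_force: [0.1, 0.1, 0.3]
grip_width: 68.1
grip_force: 0.0
```

>>> {"fn": "drive_tool", "kwargs": {"increments": [[[0,0,-0.005],0],[[0,0,-0.02],0],[[0,0,-0.05],0],[[0,0,-0.09],0],[[0,0,-0.13],0],[[0,0,-0.16],0],[[0,0,-0.175],0],[[0,0,-0.18],0]]}}

```text
time_s: 28.1
ee_pos: [565.8, 66.0, 247.4]
orientation: [3.133, -0.176, 0.05]
ft_force: [0.7, -0.1, -0.7]
grip_width: 67.5
grip_force: 0.0
```

Run:
```python
from fit import *
from rig import snapshot
o,M=st();plan([15,640,480])
s=snapshot('wrist');T=wristT(s,o);pickle.dump((s,o),open('pics/w4.pkl','wb'))
cv2.imwrite('pics/w4.png',cv2.resize(s['pixels'][:,:,::-1],(800,600),interpolation=cv2.INTER_CUBIC))
```

```text
t 28.1 q [-0.099  0.353  1.376  0.019  1.237  1.417] p [565.8  66.  247.4]
tool x,y,z rows
 [[ 0.983  0.049  0.175]
 [ 0.049 -0.999  0.008]
 [ 0.175  0.001 -0.985]]
lean 10.1 bearing 0.2
t 28.1 q [-0.099  0.353  1.376  0.019  1.237  1.417] p [565.8  66.  247.4]
tool x,y,z rows
 [[ 0.983  0.049  0.175]
 [ 0.049 -0.999  0.008]
 [ 0.175  0.001 -0.985]]
lean 10.1 bearing 0.2
shift [-0.473 -0.598 -0.325]
```

View pics/w4.png

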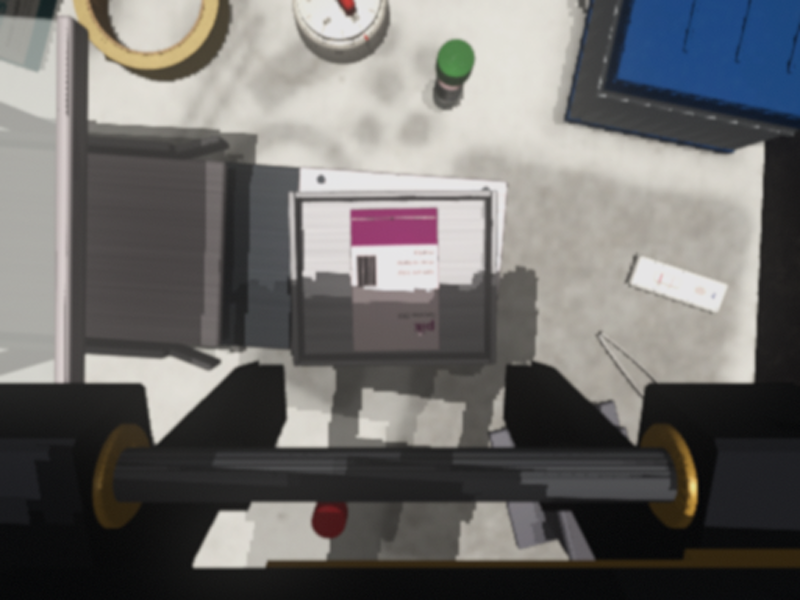

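Last view: the carton lies flat, centred in the tray (carton columns 352–438, tray columns 293–493), and the tray hasn't moved. Next I lean the tool for the push. First I check that the left side is clear, using rays to the chair seen earlier.

Run:
```python
from fit import *
sd=pickle.load(open('pics/side0.pkl','rb'))
for z in(-200,0,200,400):
    print(z,'top strokes',back(t,np.array([(20,530),(210,590)])/1.5625,z)[:,:2].round(0).tolist(),'side gown/arm',back(sd,np.array([(300,140),(235,145),(235,180)])/1.5625,z)[:,:2].round(0).tolist())
plan([-60,560,480])
```

```text
-200 top strokes [[142.0, 835.0], [33.0, 455.0]] side gown/arm [[-1217.0, 1646.0], [-1381.0, 1367.0], [-928.0, 993.0]]
0 top strokes [[198.0, 706.0], [108.0, 391.0]] side gown/arm [[-610.0, 1063.0], [-731.0, 857.0], [-396.0, 581.0]]
200 top strokes [[254.0, 577.0], [183.0, 328.0]] side gown/arm [[-2.0, 480.0], [-81.0, 346.0], [136.0, 168.0]]
400 top strokes [[310.0, 448.0], [258.0, 264.0]] side gown/arm [[605.0, -103.0], [569.0, -164.0], [668.0, -245.0]]
t 28.15 q [-0.099  0.354  1.377  0.019  1.237  1.417] p [565.7  65.9 246.8]
tool x,y,z rows
 [[ 0.984  0.049  0.174]
 [ 0.049 -0.999  0.008]
 [ 0.174  0.001 -0.985]]
lean 10.0 bearing 0.2
shift [-0.551 -0.522 -0.338]
```

>>> {"fn": "drive_tool", "kwargs": {"increments": [[[-0.006,-0.005,-0.003],-2],[[-0.019,-0.018,-0.012],-6],[[-0.041,-0.039,-0.025],-11],[[-0.069,-0.065,-0.042],-16],[[-0.099,-0.094,-0.061],-21],[[-0.129,-0.123,-0.079],-26],[[-0.16,-0.151,-0.098],-31],[[-0.19,-0.18,-0.117],-36],[[-0.22,-0.209,-0.135],-41],[[-0.251,-0.238,-0.154],-46],[[-0.281,-0.266,-0.172],-51],[[-0.311,-0.295,-0.191],-56],[[-0.342,-0.324,-0.21],-61],[[-0.372,-0.352,-0.228],-66],[[-0.402,-0.381,-0.247],-71],[[-0.433,-0.41,-0.265],-76],[[-0.463,-0.438,-0.284],-81],[[-0.49,-0.465,-0.301],-85],[[-0.512,-0.485,-0.314],-87],[[-0.529,-0.501,-0.324],-87]], "jaw": 0.06}}

```text
time_s: 30.15
ee_pos: [-36.9, 541.0, 468.8]
orientation: [2.969, 0.002, 1.572]
ft_force: [0.6, 0.9, 0.0]
grip_width: 60.0
grip_force: 0.0
```

```bash
python3 st.py
```

```text
t 30.15 q [ 1.495  0.328  0.792 -0.189  2.002  1.413] p [-36.9 541.  468.8]
tool x,y,z rows
 [[-0.001  1.    -0.002]
 [ 0.985  0.002  0.171]
 [ 0.171 -0.001 -0.985]]
lean 9.9 bearing -0.4
```

>>> {"fn": "drive_tool", "kwargs": {"increments": [[[0.008,-0.01,-0.003],0],[[0.022,-0.034,-0.01],0],[[0.04,-0.062,-0.018],0],[[0.053,-0.08,-0.023],0],[[0.06,-0.087,-0.025],0],[[0.069,-0.088,-0.032],0],[[0.077,-0.088,-0.039],0],[[0.083,-0.088,-0.045],0],[[0.088,-0.088,-0.05],0]]}}

```text
time_s: 31.05
ee_pos: [-129.3, 626.0, 499.7]
orientation: [2.969, -0.001, 1.57]
ft_force: [-0.6, 0.2, -0.2]
grip_width: 60.0
grip_force: 0.0
```

```bash
python3 st.py
```

```text
t 31.05 q [ 1.653  0.612  0.221 -0.233  2.308  1.497] p [-129.3  626.   499.7]
tool x,y,z rows
 [[ 0.001  1.     0.001]
 [ 0.985 -0.001  0.172]
 [ 0.172  0.001 -0.985]]
lean 9.9 bearing 0.3
```

At the limit; push.

>>> {"fn": "drive_tool", "kwargs": {"increments": [[[0.02,-0.002,-0.016],0]]}}

```text
time_s: 31.15
ee_pos: [-129.3, 628.7, 499.3]
orientation: [2.97, -0.013, 1.571]
ft_force: [-0.7, -0.6, -0.8]
grip_width: 60.5
grip_force: 0.0
```

>>> {"fn": "drive_tool", "kwargs": {"increments": [[[0.4,-0.03,-0.34],0]]}}

```text
time_s: 31.25
ee_pos: [-128.8, 633.4, 500.3]
orientation: [2.973, -0.036, 1.575]
ft_force: [0.0, -0.1, 0.4]
grip_width: 60.1
grip_force: 0.0
```

>>> {"fn": "drive_tool", "kwargs": {"increments": [[[0.4,-0.03,-0.34],0]]}}

```text
time_s: 31.35
ee_pos: [-128.3, 637.6, 502.2]
orientation: [2.975, -0.059, 1.578]
ft_force: [-0.5, -1.4, 0.2]
grip_width: 60.2
grip_force: 0.0
```

>>> {"fn": "drive_tool", "kwargs": {"increments": [[[0.4,-0.03,-0.34],0]]}}

```text
time_s: 31.45
ee_pos: [-128.0, 641.2, 504.6]
orientation: [2.977, -0.082, 1.582]
ft_force: [-0.2, -0.1, 0.1]
grip_width: 59.6
grip_force: 0.0
```

>>> {"fn": "drive_tool", "kwargs": {"increments": [[[0.4,-0.03,-0.33],0]]}}

```text
time_s: 31.55
ee_pos: [-127.8, 644.7, 507.2]
orientation: [2.979, -0.104, 1.585]
ft_force: [0.7, 1.0, 0.2]
grip_width: 60.1
grip_force: 0.0
```

>>> {"fn": "drive_tool", "kwargs": {"increments": [[[0.4,-0.03,-0.3],0]]}}

```text
time_s: 31.65
ee_pos: [-127.6, 649.3, 509.0]
orientation: [2.981, -0.128, 1.589]
ft_force: [0.6, 0.2, -0.3]
grip_width: 60.1
grip_force: 0.0
```

>>> {"fn": "drive_tool", "kwargs": {"increments": [[[0.4,-0.03,-0.28],0]]}}

```text
time_s: 31.75
ee_pos: [-127.5, 654.4, 510.0]
orientation: [2.982, -0.151, 1.593]
ft_force: [0.5, -0.4, -0.5]
grip_width: 59.8
grip_force: 0.0
```

```bash
python3 st.py
```

```text
t 31.75 q [ 1.645  0.599  0.222 -0.202  2.169  1.508] p [-127.5  654.4  510. ]
tool x,y,z rows
 [[-0.022  0.988  0.15 ]
 [ 0.988 -0.002  0.157]
 [ 0.155  0.152 -0.976]]
lean 12.5 bearing 44.3
```

>>> {"fn": "drive_tool", "kwargs": {"increments": [[[0.35,-0.22,-0.3],0]]}}

```text
time_s: 31.85
ee_pos: [-144.3, 654.9, 510.4]
orientation: [2.984, -0.171, 1.594]
ft_force: [-0.3, -0.6, 0.5]
grip_width: 59.8
grip_force: 0.0
```

>>> {"fn": "drive_tool", "kwargs": {"increments": [[[0.35,-0.22,-0.28],0]]}}

```text
time_s: 31.95
ee_pos: [-164.0, 654.6, 511.2]
orientation: [2.987, -0.194, 1.599]
ft_force: [-0.4, 0.3, 0.5]
grip_width: 59.9
grip_force: 0.0
```

>>> {"fn": "drive_tool", "kwargs": {"increments": [[[0.35,-0.22,-0.26],0]]}}

```text
time_s: 32.05
ee_pos: [-181.8, 655.1, 511.3]
orientation: [2.99, -0.216, 1.604]
ft_force: [0.0, 0.4, -0.6]
grip_width: 60.2
grip_force: 0.0
```

>>> {"fn": "drive_tool", "kwargs": {"increments": [[[0.35,-0.22,-0.24],0]]}}

```text
time_s: 32.15
ee_pos: [-198.3, 656.3, 510.6]
orientation: [2.994, -0.239, 1.608]
ft_force: [0.6, -0.5, -0.3]
grip_width: 60.1
grip_force: 0.0
```

>>> {"fn": "drive_tool", "kwargs": {"increments": [[[0.35,-0.22,-0.22],0]]}}

```text
time_s: 32.25
ee_pos: [-214.2, 658.2, 509.2]
orientation: [2.998, -0.262, 1.611]
ft_force: [-0.1, -0.1, 1.5]
grip_width: 59.8
grip_force: 0.0
```

>>> {"fn": "drive_tool", "kwargs": {"increments": [[[0.38,-0.12,-0.2],0]]}}

```text
time_s: 32.35
ee_pos: [-220.0, 663.3, 509.1]
orientation: [3.002, -0.285, 1.616]
ft_force: [0.3, -0.3, 0.4]
grip_width: 60.0
grip_force: 0.0
```

>>> {"fn": "drive_tool", "kwargs": {"increments": [[[0.38,-0.12,-0.2],0]]}}

```text
time_s: 32.45
ee_pos: [-223.6, 668.3, 510.2]
orientation: [3.006, -0.31, 1.618]
ft_force: [0.1, 0.1, 0.6]
grip_width: 60.2
grip_force: 0.0
```

```bash
python3 st.py
```

```text
t 32.45 q [ 1.788  0.61   0.223 -0.205  2.017  1.646] p [-223.6  668.3  510.2]
tool x,y,z rows
 [[-0.045  0.951  0.305]
 [ 0.992  0.006  0.128]
 [ 0.12   0.308 -0.944]]
lean 19.3 bearing 68.7
```

>>> {"fn": "drive_tool", "kwargs": {"increments": [[[0.4,-0.09,-0.19],0]]}}

```text
time_s: 32.55
ee_pos: [-224.8, 673.8, 512.1]
orientation: [3.011, -0.335, 1.621]
ft_force: [-0.1, 0.4, 0.9]
grip_width: 60.0
grip_force: 0.0
```

>>> {"fn": "drive_tool", "kwargs": {"increments": [[[0.4,-0.09,-0.18],0]]}}

```text
time_s: 32.65
ee_pos: [-225.9, 679.3, 514.2]
orientation: [3.016, -0.361, 1.624]
ft_force: [0.1, -0.3, 0.1]
grip_width: 60.1
grip_force: 0.0
```

>>> {"fn": "drive_tool", "kwargs": {"increments": [[[0.4,-0.09,-0.17],0]]}}

```text
time_s: 32.75
ee_pos: [-227.5, 684.7, 516.5]
orientation: [3.02, -0.386, 1.627]
ft_force: [0.3, 0.1, 0.0]
grip_width: 60.2
grip_force: 0.0
```

>>> {"fn": "drive_tool", "kwargs": {"increments": [[[0.4,-0.09,-0.15],0]]}}

```text
time_s: 32.85
ee_pos: [-229.4, 690.5, 518.4]
orientation: [3.025, -0.412, 1.631]
ft_force: [0.3, -0.2, 0.2]
grip_width: 59.8
grip_force: 0.0
```

>>> {"fn": "drive_tool", "kwargs": {"increments": [[[0.4,-0.09,-0.14],0]]}}

```text
time_s: 32.95
ee_pos: [-231.4, 696.3, 520.1]
orientation: [3.029, -0.437, 1.634]
ft_force: [0.6, -0.3, 0.4]
grip_width: 60.2
grip_force: 0.0
```

>>> {"fn": "drive_tool", "kwargs": {"increments": [[[0.4,-0.09,-0.13],0]]}}

```text
time_s: 33.05
ee_pos: [-233.3, 702.0, 522.3]
orientation: [3.033, -0.463, 1.637]
ft_force: [-0.0, -1.1, 0.2]
grip_width: 60.1
grip_force: 0.0
```

>>> {"fn": "drive_tool", "kwargs": {"increments": [[[0.4,-0.09,-0.12],0]]}}

```text
time_s: 33.15
ee_pos: [-235.2, 707.6, 524.7]
orientation: [3.038, -0.489, 1.641]
ft_force: [-0.5, 0.4, 0.2]
grip_width: 59.8
grip_force: 0.0
```

>>> {"fn": "drive_tool", "kwargs": {"increments": [[[0.4,-0.09,-0.1],0]]}}

```text
time_s: 33.25
ee_pos: [-237.2, 713.8, 526.8]
orientation: [3.042, -0.516, 1.644]
ft_force: [0.2, -0.3, -0.0]
grip_width: 60.0
grip_force: 0.0
```

```bash
python3 st.py
```

```text
t 33.25 q [ 1.787  0.613  0.222 -0.174  1.804  1.657] p [-237.2  713.8  526.8]
tool x,y,z rows
 [[-0.063  0.867  0.494]
 [ 0.996  0.024  0.086]
 [ 0.063  0.497 -0.865]]
lean 30.1 bearing 82.8
```

>>> {"fn": "drive_tool", "kwargs": {"increments": [[[0.4,-0.08,-0.08],0]]}}

```text
time_s: 33.35
ee_pos: [-238.1, 720.9, 528.4]
orientation: [3.047, -0.543, 1.647]
ft_force: [-0.7, -0.1, 0.0]
grip_width: 60.1
grip_force: 0.0
```

>>> {"fn": "drive_tool", "kwargs": {"increments": [[[0.4,-0.08,-0.07],0]]}}

```text
time_s: 33.45
ee_pos: [-238.9, 728.1, 530.0]
orientation: [3.051, -0.569, 1.65]
ft_force: [0.5, 0.6, -1.1]
grip_width: 60.0
grip_force: 0.0
```

>>> {"fn": "drive_tool", "kwargs": {"increments": [[[0.4,-0.08,-0.05],0]]}}

```text
time_s: 33.55
ee_pos: [-239.8, 735.6, 531.3]
orientation: [3.055, -0.596, 1.653]
ft_force: [-1.1, 0.6, -0.3]
grip_width: 59.9
grip_force: 0.0
```

>>> {"fn": "drive_tool", "kwargs": {"increments": [[[0.4,-0.08,-0.04],0]]}}

```text
time_s: 33.65
ee_pos: [-240.7, 743.1, 532.7]
orientation: [3.06, -0.623, 1.655]
ft_force: [-0.3, 0.1, 0.3]
grip_width: 60.1
grip_force: 0.0
```

>>> {"fn": "drive_tool", "kwargs": {"increments": [[[0.4,-0.08,-0.03],0]]}}

```text
time_s: 33.75
ee_pos: [-241.7, 750.3, 534.3]
orientation: [3.064, -0.65, 1.658]
ft_force: [-0.3, -0.7, -0.3]
grip_width: 60.0
grip_force: 0.0
```

>>> {"fn": "drive_tool", "kwargs": {"increments": [[[0.4,-0.08,-0.01],0]]}}

```text
time_s: 33.85
ee_pos: [-242.8, 758.1, 535.7]
orientation: [3.068, -0.677, 1.661]
ft_force: [-1.0, 0.2, 0.6]
grip_width: 59.7
grip_force: 0.0
```

>>> {"fn": "drive_tool", "kwargs": {"increments": [[[0.4,-0.08,0],0]]}}

```text
time_s: 33.95
ee_pos: [-243.9, 765.7, 536.9]
orientation: [3.072, -0.704, 1.663]
ft_force: [-0.4, -0.2, 0.2]
grip_width: 59.7
grip_force: 0.0
```

>>> {"fn": "drive_tool", "kwargs": {"increments": [[[0.4,-0.08,0.01],0]]}}

```text
time_s: 34.05
ee_pos: [-245.1, 773.0, 538.4]
orientation: [3.077, -0.731, 1.665]
ft_force: [0.2, 0.2, 0.5]
grip_width: 60.1
grip_force: 0.0
```

>>> {"fn": "drive_tool", "kwargs": {"increments": [[[0,0,0],0]]}}

```text
time_s: 34.15
ee_pos: [-244.9, 773.0, 537.7]
orientation: [3.076, -0.729, 1.665]
ft_force: [-0.2, -0.3, -0.1]
grip_width: 59.7
grip_force: 0.0
```

Run:
```python
from fit import *
a=station[2];ys=np.array([np.sin(a),-np.cos(a),0])
plan([250,450,480],ys);plan([560,-60,260]);plan([560,-60,75])
```

```text
t 34.15 q [ 1.771  0.639  0.223 -0.136  1.559  1.652] p [-244.9  773.   537.7]
tool x,y,z rows
 [[-0.07   0.743  0.666]
 [ 0.998  0.051  0.049]
 [ 0.002  0.668 -0.744]]
lean 41.9 bearing 89.8
shift [-0.313  0.474 -0.172]
turn 5.1 z-comp -0.015
turn -174.9 z-comp -0.015
t 34.15 q [ 1.771  0.639  0.223 -0.136  1.559  1.652] p [-244.9  773.   537.7]
tool x,y,z rows
 [[-0.07   0.743  0.666]
 [ 0.998  0.051  0.049]
 [ 0.002  0.668 -0.744]]
lean 41.9 bearing 89.8
shift [-0.86   0.747 -0.348]
t 34.15 q [ 1.771  0.639  0.223 -0.136  1.559  1.652] p [-244.9  773.   537.7]
tool x,y,z rows
 [[-0.07   0.743  0.666]
 [ 0.998  0.051  0.049]
 [ 0.002  0.668 -0.744]]
lean 41.9 bearing 89.8
shift [-0.983  0.738 -0.21 ]
```

>>> {"fn": "drive_tool", "kwargs": {"increments": [[[-0.006,0.009,-0.003],1],[[-0.022,0.033,-0.012],2],[[-0.044,0.066,-0.024],3],[[-0.067,0.102,-0.037],4],[[-0.091,0.137,-0.05],5.1],[[-0.114,0.173,-0.063],5.1],[[-0.138,0.209,-0.076],5.1],[[-0.161,0.244,-0.089],5.1],[[-0.185,0.28,-0.101],5.1],[[-0.208,0.315,-0.114],5.1],[[-0.232,0.351,-0.127],5.1],[[-0.255,0.386,-0.14],5.1],[[-0.281,0.42,-0.153],5.1],[[-0.312,0.45,-0.166],5.1],[[-0.347,0.475,-0.178],5.1],[[-0.384,0.498,-0.19],5.1],[[-0.42,0.52,-0.201],5.1],[[-0.452,0.54,-0.212],5.1],[[-0.474,0.556,-0.219],5.1],[[-0.486,0.564,-0.223],5.1]]}}

```text
time_s: 36.15
ee_pos: [352.6, 289.6, 407.4]
orientation: [-3.126, -0.731, 1.543]
ft_force: [-0.5, 0.7, 0.6]
grip_width: 60.2
grip_force: 0.0
```

Run:
```python
from fit import *
a=station[2];ys=np.array([np.sin(a),-np.cos(a),0])
plan([604,-55,230],ys)
print('vials',back(t,np.array([(435,205),(393,384)])/1.5625,72)[:,:2],'bottle',back(t,np.array([[270,385]])/1.5625,150)[:,:2])
```

```text
t 36.15 q [0.047 0.004 1.519 0.73  1.572 0.087] p [352.6 289.6 407.4]
tool x,y,z rows
 [[ 0.021  0.744  0.668]
 [ 1.    -0.018 -0.012]
 [ 0.003  0.668 -0.744]]
lean 41.9 bearing 89.7
shift [-0.37   0.26  -0.097]
turn -0.1 z-comp -0.014
turn 179.9 z-comp -0.014
vials [[729.221  33.744]
 [441.131  98.856]] bottle [[440.514 272.735]]
```

>>> {"fn": "drive_tool", "kwargs": {"increments": [[[-0.008,0.006,-0.002],0],[[-0.028,0.02,-0.007],0],[[-0.06,0.042,-0.016],0],[[-0.096,0.067,-0.025],0],[[-0.132,0.093,-0.035],0],[[-0.168,0.118,-0.044],0],[[-0.204,0.143,-0.053],0],[[-0.24,0.169,-0.063],0],[[-0.276,0.194,-0.072],0],[[-0.312,0.219,-0.082],0],[[-0.341,0.24,-0.09],0],[[-0.361,0.254,-0.095],0],[[-0.37,0.26,-0.097],0],[[-0.37,0.26,-0.097],0]]}}

```text
time_s: 37.55
ee_pos: [604.4, -52.9, 229.8]
orientation: [-3.126, -0.732, 1.545]
ft_force: [-0.4, -0.6, -0.0]
grip_width: 60.2
grip_force: 0.0
```

Run:
```python
from fit import *
a=station[2];ys=np.array([np.sin(a),-np.cos(a),0])
plan([604,-45,65.5],ys)
```

```text
t 37.55 q [-0.517  0.602  1.165  0.632  1.749 -0.504] p [604.4 -52.9 229.8]
tool x,y,z rows
 [[ 0.019  0.744  0.668]
 [ 1.    -0.015 -0.012]
 [ 0.002  0.668 -0.744]]
lean 41.9 bearing 89.9
shift [-0.104  0.001  0.127]
turn -0.0 z-comp -0.015
turn 180.0 z-comp -0.015
```

>>> {"fn": "drive_tool", "kwargs": {"increments": [[[-0.009,0,0.01],0],[[-0.032,0,0.038],0],[[-0.06,0,0.072],0],[[-0.083,0.001,0.1],0],[[-0.098,0.001,0.119],0],[[-0.104,0.001,0.127],0],[[-0.104,0.001,0.127],0],[[-0.104,0.001,0.127],0]]}}

```text
time_s: 38.35
ee_pos: [603.8, -45.1, 67.8]
orientation: [-3.13, -0.73, 1.548]
ft_force: [-0.0, -0.6, 0.7]
grip_width: 59.8
grip_force: 0.0
```

Run:
```python
from fit import *
a=station[2]
o,M=st()
fwd=np.array([np.cos(a),np.sin(a),0]);f=M.T@fwd
print('fwd in tool',f)
print('home TCP along station', (o['ee_pos']-[station[0],station[1],0])@fwd,'needs about',60-18)
```

```text
t 38.35 q [-0.507  0.781  1.335  0.629  1.459 -0.703] p [603.8 -45.1  67.8]
tool x,y,z rows
 [[ 0.017  0.745  0.667]
 [ 1.    -0.015 -0.009]
 [ 0.003  0.667 -0.745]]
lean 41.9 bearing 89.7
fwd in tool [0.745 0.01  0.667]
home TCP along station -203.57968581481853 needs about 42
```

>>> {"fn": "drive_tool", "kwargs": {"increments": [[[0.004,0,0.006],0],[[0.01,0,0.011],0],[[0.015,0,0.016],0],[[0.02,0,0.02],0],[[0.026,0,0.025],0],[[0.032,0.001,0.031],0],[[0.039,0.001,0.037],0],[[0.046,0.001,0.043],0],[[0.053,0.001,0.05],0],[[0.06,0.001,0.056],0]]}}

```text
time_s: 39.35
ee_pos: [605.9, 37.5, 64.9]
orientation: [-3.128, -0.731, 1.546]
ft_force: [-0.0, -3.8, 1.1]
grip_width: 59.9
grip_force: 1.5
```

```bash
cat > chk.py <<'E'
from fit import *
a=station[2];o,M=st();fwd=np.array([np.cos(a),np.sin(a),0])
print('along',(o['ee_pos']-[station[0],station[1],0])@fwd,'f',o['ft_force'],'fwd',M.T@fwd)
E
python3 chk.py
```

```text
t 39.35 q [-0.384  0.762  1.397  0.686  1.363 -0.645] p [605.9  37.5  64.9]
tool x,y,z rows
 [[ 0.018  0.744  0.668]
 [ 1.    -0.015 -0.01 ]
 [ 0.002  0.668 -0.744]]
lean 41.9 bearing 89.8
along -120.92415802317915 f [-0.045 -3.769  1.07 ] fwd [0.744 0.01  0.668]
```

>>> {"fn": "drive_tool", "kwargs": {"increments": [[[0.006,0,0.005],0],[[0.014,0,0.013],0],[[0.023,0,0.021],0],[[0.032,0,0.029],0],[[0.041,0.001,0.037],0],[[0.05,0.001,0.045],0],[[0.059,0.001,0.053],0],[[0.068,0.001,0.061],0],[[0.077,0.001,0.069],0],[[0.086,0.001,0.077],0],[[0.093,0.001,0.083],0],[[0.099,0.001,0.089],0],[[0.104,0.001,0.093],0]]}}

```text
time_s: 40.65
ee_pos: [608.8, 176.9, 65.0]
orientation: [-3.127, -0.731, 1.546]
ft_force: [-0.5, -2.7, -0.6]
grip_width: 59.9
grip_force: 1.1
```

```bash
python3 chk.py
python3 - <<'E'
from rig import snapshot
import cv2
for n in('side','top'):cv2.imwrite(f'pics/{n}5.png',snapshot(n)['pixels'][:,:,::-1])
E
```

```text
t 40.65 q [-0.159  0.752  1.422  0.776  1.227 -0.512] p [608.8 176.9  65. ]
tool x,y,z rows
 [[ 0.018  0.744  0.668]
 [ 1.    -0.015 -0.011]
 [ 0.002  0.668 -0.744]]
lean 41.9 bearing 89.8
along 18.49171850070161 f [-0.538 -2.718 -0.567] fwd [0.744 0.01  0.668]
```

>>> {"fn": "drive_tool", "kwargs": {"increments": [[[0.003,0,0.003],0],[[0.006,0,0.005],0],[[0.009,0,0.008],0],[[0.012,0,0.011],0],[[0.015,0,0.013],0]]}}

```text
time_s: 41.25
ee_pos: [609.2, 196.4, 65.3]
orientation: [-3.127, -0.731, 1.546]
ft_force: [-0.6, -1.7, -1.9]
grip_width: 60.3
grip_force: 0.9
```

>>> {"fn": "drive_tool", "kwargs": {"increments": [[[0.0015,0,0.0013],0],[[0.003,0,0.0026],0]]}}

```text
time_s: 41.45
ee_pos: [609.1, 200.3, 65.3]
orientation: [-3.127, -0.731, 1.546]
ft_force: [0.3, -3.2, -1.2]
grip_width: 59.9
grip_force: 1.5
```

```bash
python3 chk.py
```

```text
t 41.45 q [-0.121  0.753  1.417  0.789  1.208 -0.485] p [609.1 200.3  65.3]
tool x,y,z rows
 [[ 0.019  0.744  0.668]
 [ 1.    -0.015 -0.011]
 [ 0.002  0.668 -0.744]]
lean 41.9 bearing 89.8
along 41.84937975572058 f [ 0.288 -3.204 -1.152] fwd [0.744 0.01  0.668]
```

Not yet against the wall (3 N); continue in small steps.

>>> {"fn": "drive_tool", "kwargs": {"increments": [[[0.0015,0,0.0013],0],[[0.0015,0,0.0013],0]]}}

```text
time_s: 41.65
ee_pos: [609.1, 201.0, 65.2]
orientation: [-3.127, -0.729, 1.546]
ft_force: [-2.2, -9.2, -0.2]
grip_width: 60.3
grip_force: 4.9
```

>>> {"fn": "drive_tool", "kwargs": {"increments": [[[0.0015,0,0.0013],0],[[0.0015,0,0.0013],0]]}}

```text
time_s: 41.85
ee_pos: [609.2, 201.4, 65.2]
orientation: [-3.127, -0.727, 1.545]
ft_force: [-6.1, -20.6, 4.1]
grip_width: 60.3
grip_force: 10.5
```

>>> {"fn": "drive_tool", "kwargs": {"increments": [[[0.0015,0,0.0013],0],[[0.0015,0,0.0013],0]]}}

```text
time_s: 42.05
ee_pos: [609.2, 201.8, 65.2]
orientation: [-3.127, -0.725, 1.545]
ft_force: [-10.2, -33.2, 6.9]
grip_width: 60.1
grip_force: 16.5
```

>>> {"fn": "drive_tool", "kwargs": {"increments": [[[-0.002,0,-0.002],0],[[-0.006,0,-0.005],0],[[-0.015,0,-0.013],0],[[-0.032,0,-0.029],0],[[-0.054,0,-0.048],0],[[-0.076,0,-0.07],0],[[-0.09,0,-0.1],0],[[-0.095,0,-0.135],0],[[-0.096,0,-0.165],0],[[-0.096,0,-0.18],0],[[-0.096,0,-0.18],0]]}}

```text
time_s: 43.15
ee_pos: [607.8, 12.7, 136.8]
orientation: [-3.131, -0.73, 1.547]
ft_force: [0.2, -0.4, -0.1]
grip_width: 60.2
grip_force: 0.0
```

Run:
```python
from fit import *
from rig import snapshot
o=env.get_obs();print(o['time_s'],o['ee_pos'],o['ft_force'])
a=station[2];Z=rz(a)
for n in('side','top'):
    s=snapshot(n)
    home=np.array([station[0],station[1],0])+Z@[125,0,38]
    V=np.array([(x,y,z) for x in(-65,65) for y in(-55,55) for z in(0,26)],float)
    im=cv2.resize(s['pixels'][:,:,::-1],None,fx=1,fy=1).copy()
    x,y=proj(s,home)[0].astype(int);k=4
    c=cv2.resize(im[y-60:y+60,x-50:x+50],None,fx=k,fy=k,interpolation=cv2.INTER_CUBIC)
    P=(proj(s,V@Z.T+home)-[x-50,y-60]+.5)*k
    for i in range(8):
      for j in range(i):
        if (np.abs(V[i]-V[j])>0).sum()==1: cv2.line(c,tuple(map(int,P[i])),tuple(map(int,P[j])),(0,255,0),1)
    cv2.imwrite(f'pics/{n}6.png',c)
    # carton pink colour centroid back-projected
    h=cv2.cvtColor(s['pixels'],cv2.COLOR_RGB2HSV);m=(h[...,0]>145)&(h[...,0]<172)&(h[...,1]>90)&(h[...,2]>50)
    yy,xx=np.nonzero(m);sel=(abs(xx-x)<50)&(abs(yy-y)<50)
    p=back(s,[[xx[sel].mean(),yy[sel].mean()]],83)[0] if sel.any() else None
    print(n,sel.sum(),p, 'in station', None if p is None else Z.T@(p-[station[0],station[1],0]))
```

```text
43.15 [607.848  12.676 136.797] [ 0.249 -0.382 -0.145]
side 0 None in station None
top 0 None in station None
```

Run:
```python
from fit import *
from rig import snapshot
a=station[2];Z=rz(a);O=np.array([station[0],station[1],0]);np.set_printoptions(precision=1,suppress=True,linewidth=250)
for n in('side','top'):
    s=snapshot(n);h=O+Z@[125,0,64];x,y=proj(s,h)[0].astype(int)
    p=s['pixels'].astype(int);m=((p[...,0]-p[...,1]>14)&(p[...,2]-p[...,1]>5)).astype(np.uint8);yy,xx=np.nonzero(m)
    nn,_,stt,cc=cv2.connectedComponentsWithStats(m)
    print(n,'home px',x,y)
    for i in range(1,nn):
        if stt[i,4]>8 and np.hypot(*(cc[i]-[x,y]))<80: print(stt[i],'station',Z.T@(back(s,[cc[i]],83)[0]-O))
    if n=='top':
        # brightness profile along station x at y=+35 (tray floor), z=41 & rim
        xs=np.arange(40,195,5)
        for yl,z in((-45,41),(45,41),(0,64)):
            u=proj(s,np.c_[xs,np.full(len(xs),yl),np.full(len(xs),z)]@Z.T+O)
            g=cv2.remap(cv2.cvtColor(s['pixels'],cv2.COLOR_RGB2GRAY),u[:,:1].astype('f4'),u[:,1:].astype('f4'),1).ravel()
            print(yl,dict(zip(xs.tolist(),g.tolist())))
```

```text
side home px 299 186
[303 181  13   8  53] station [116.1 -35.2  83. ]
[282 191  24   9  51] station [ 38.8 -36.9  83. ]
top home px 178 178
-45 {40: 62, 45: 79, 50: 166, 55: 139, 60: 143, 65: 146, 70: 146, 75: 146, 80: 146, 85: 146, 90: 146, 95: 145, 100: 143, 105: 141, 110: 133, 115: 142, 120: 137, 125: 135, 130: 135, 135: 135, 140: 134, 145: 133, 150: 132, 155: 132, 160: 138, 165: 143, 170: 143, 175: 142, 180: 142, 185: 140, 190: 138}
45 {40: 64, 45: 89, 50: 148, 55: 152, 60: 145, 65: 148, 70: 149, 75: 149, 80: 149, 85: 148, 90: 148, 95: 148, 100: 148, 105: 148, 110: 148, 115: 147, 120: 147, 125: 147, 130: 147, 135: 146, 140: 147, 145: 147, 150: 147, 155: 147, 160: 147, 165: 146, 170: 146, 175: 146, 180: 145, 185: 142, 190: 141}
0 {40: 63, 45: 174, 50: 136, 55: 148, 60: 145, 65: 147, 70: 146, 75: 146, 80: 147, 85: 146, 90: 147, 95: 144, 100: 146, 105: 151, 110: 151, 115: 150, 120: 151, 125: 151, 130: 150, 135: 150, 140: 143, 145: 141, 150: 145, 155: 144, 160: 143, 165: 143, 170: 143, 175: 144, 180: 140, 185: 141, 190: 137}
```

```bash
python3 -c "
from rig import env
print(env.job_done())"
```

```text
the job is handed in; nothing more can be done
None
```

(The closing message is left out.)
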